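Hang the parts pail on the hanging scale

TASK

Weigh the red pail of game pieces: while it stands on the table, swing its folded-down wire bail upright by the black grip without tipping the pail, then carry it by the bail and hang it on the two hooks of the scale. Let it down gently until the hooks carry its whole weight before you let go (no dropping), never load the hooks with more than 8 N, spill nothing, and leave the other things on the table alone.

Things in the scene. Friction and masses are not known exactly. Their poses are not given: they have to be found in the camera images.
- pail: Red open metal pail, 85 mm wide at the rim (78 mm at the foot), 70 mm high, 0.2 to 0.4 kg, loose, with three blue game pieces inside. Origin: centre of its underside, z up. The bail turns about a line parallel to the pail's y axis through the point 62 mm above the origin. Pushing or pulling along the bail tips the light pail.
- bail_grip (a point): Centre of the round black grip (12 mm thick, 32 mm long, turns freely on the wire) in the middle of the bail's straight top bar (4 mm steel wire, 80 mm long, bare wire either side of the grip). It lies 90 mm from the bail's hinge line. Its y axis runs along the bar; the bail's two side wires are 100 mm apart.
- bail (a joint): Angle of the bail (rad): 0 = folded down level, the grip on the pail's -x side; grows as it is raised; 1.57 = upright. Small hinge friction (about 0.025 N m) holds it at any angle.
- scale: Hanging scale, fixed. Origin: on the table, right below the middle between its two hook seats; x axis points to the column (108 mm behind; the blue head, 92 mm wide, begins 83 mm behind). Two level hooks of 6 mm rod reach from the head to the -x side at y = -30 and +30 mm, sprung to sink about 0.5 mm per N after the first 1 N. Bring the bail in from the -x end, hooks between its side wires.
- hook_line (a point): Point 234 mm straight above the scale's origin, same axes. Each hook ends in an upward-open V seat for the bare wire, 13 mm deep, 24 mm wide; the bar lies across both along y, the grip between them. The head is clamped at an unmeasured height: a bar in the unloaded seats has its centre 17 mm below to 18 mm above this point (see or feel); the hook tips rise 11 mm above that centre.
- piece_a: Blue wooden game piece 22 x 22 x 13 mm in the pail; origin at its underside.
- piece_b: Like piece_a.
- piece_c: Like piece_a.
- tape_dispenser: Grey desk tape dispenser 52 x 177 x 98 mm, loose bystander; origin at the centre of its underside, long side along its y.
- pencil: Green pencil 112 mm long, loose bystander; origin at its middle.

How it is judged (in metres and radians):
On the way, in this order (a step that is already met when the one before it is completed fails the run):
1. the bail is upright (1.3 to 1.85 rad) while the pail still stands on the table where it was (within 50 mm) (value of joint bail between 1.3 and 1.85 rad and height (world z) of pail below 0.006 m and angle between pail's own z axis and vertical below 0.12 rad and distance of pail from where it was at the start of the episode below 0.05 m), for 0.1 s.
2. the pail hangs in the air from the bail, held by the fingers (height (world z) of pail above 0.04 m and contact force between pail and the fingers above 1 N), for 0.2 s.
At the end, for the whole second after the job is handed in: The pail hangs at rest by its bail on the hooks (they carry over 1.5 N), grip within 12 mm of the middle between the seats, bar within 0.15 rad of the scale's y axis, grip over 200 mm and pail over 30 mm above the table, pail within 0.3 rad of level, all three pieces in it (contact force between pail and scale above 1.5 N and horizontal distance between bail_grip and scale below 0.012 m and angle between the y axis of bail_grip and the y axis of scale, either way round below 0.15 rad and height (world z) of bail_grip above 0.2 m and height (world z) of pail above 0.03 m and angle between pail's own z axis and vertical below 0.3 rad and linear speed of pail below 0.05 m/s and distance between each of piece_a, piece_b, piece_c and pail below 0.06 m); the robot touches nothing.
It fails at once if the scale is overloaded (more than 8 N between pail and scale) (contact force between pail and scale above 8 N).
It fails at once if the pail is dropped (moves faster than 0.1 m/s off the table without being gripped: fingers press it with less than 1 N) (contact force between pail and the fingers below 1 N and height (world z) of pail above 0.015 m and linear speed of pail above 0.1 m/s).
It fails at once if the pail tips more than 0.6 rad (angle between pail's own z axis and vertical above 0.6 rad).
It fails at once if the tape dispenser or the pencil is moved more than 20 mm (distance of any of tape_dispenser, pencil from where it was at the start of the episode above 0.02 m).
It also fails if it takes over 67 s, if anything falls off the work surface, if the arm or the gripper's body presses on something with over 40 N, if the wrist force passes 120 N, or if a joint passes its speed limit or range.

ROBOT

A 6-joint arm with a two-finger parallel gripper is mounted at the origin on a cart in front of the work surface, level with it; the furniture and walls round the work are solid. World frame = base frame: x ahead of the robot, y to its left, z up, the work surface at z = 0. Lengths are in m, angles in degrees, forces in N, time in s.
With the tool pointing down it reaches from about 0.2 to 0.875 m from the base axis. Payload 3.4 kg.
Tool frame: the origin (TCP) lies on the mounting face of the last link; the fingertips stand 199 mm ahead of it and the grasp point (between the pads) lies ahead of it (bot.tcp_to_grasp is the z of the grasp point in the tool frame, in m); z points along the fingers, x is the direction in which the jaws open and shut, and the axes are right-handed (so a half turn about z gives the same grasp; the last joint's range is limited). The gripper opens to 94 mm and grips with 3 to 60 N. Pads are 16 mm wide; open, the fingers measure 119 mm over their backs; the gripper's body (75 mm by 177 mm) begins 78 mm behind the grasp point.
Start: joints at [62.911, 15.808, 86.224, -0, 77.962, -6.933], TCP at [0.198, 0.54, 0.405] pointing down, gripper open.
Joint ranges: [-165.64, 165.64], [-43.16, 119.46], [12.63, 154.43], [-67.54, 247.53], [6.08, 155.33], [-154.97, 154.97]. Speed limits (degrees/s): [147.25, 147.25, 180, 180, 180, 180].

INTERFACE

Orientations are given as [roll, pitch, yaw] about the fixed x, y, z axes, in that order (R = Rz(yaw) Ry(pitch) Rx(roll)).
In Python, from station import bot, viewer gives the robot as it stands. The module is installed in compiled form; this text tells all that it offers.
- The arm moves only by the tool play_rows, never from a script. Its argument "increments" is a list of rows, each a list of 7 numbers: the closure, from 0 (fully open) to 1 (shut), then the shift along the tool's x, y, z in units of 40 mm (1.0 is 40 mm), then the turn, a rotation vector about the tool's x, y, z in units of 5 degrees (1.0 is 5 degrees). A call has 1 to 12 rows; each row shifts and turns the pose as measured when the row begins, along the tool's axes as they then stand; what a row does not reach is not made up. A row lasts 1/8 s, in which the tool goes at most 62.5 mm and 10.7 degrees, less where a joint would pass 70% of its speed; a pose out of reach is approached as far as the arm can. A call is refused whole if a number of a shift passes 1 or a number of a turn 1, either way. A call with a gripper value outside its range is refused whole. The fingers move at their own pace and stop on an object; "grip_force" is the grip in N (left out, the last holds). Time passes only in rows, so rows that do not move let the fingers close. It gives the time, the measured TCP pose, the force and the opening at its end, in the units of the state.
- bot.state(): the state, without advancing time (a new reading comes with each control period).
- viewer.grab_frame(name): name is "scene" or "side" or "wrist"; returns a dict with "img" (480x640x3 uint8, red, green, blue), "fx", "fy", "cx", "cy" (pixels), "extrinsics" (4x4, takes a point from camera to world coordinates); the wrist camera has in their place "tool_from_camera" (4x4, takes a point from camera to tool coordinates, whose origin is the TCP and whose axes are the tool frame's). Camera axes: x right, y down, z forward; pixel columns grow to the right and rows downward; lengths in m; the calibration is good to about 2 mm. A picture is of the moment at which its call begins: read the wrist's pose just before it. There is no depth.
- bot.sign_off(): hands the job in, once; it reports no verdict.
The state is a dict: "time_s": time; "joint_positions": joint angles; "joint_velocities": joint speeds; "joint_torque": joint torques, N m; "ee_pos": TCP position; "tool_rot": TCP orientation; "force": force on the tool from outside, world axes, zero at the start; "moment": the same for the moment, N m; "finger_gap": finger opening in m.
Only numpy, scipy, OpenCV 4.12 (cv2) and the standard library are available. Lean on these libraries where they do the work, as an engineer would, in place of code of your own. Each camera call takes 0.05 s, during which the arm holds its last target.

## Working session

There is one attempt and no reset: what is moved stays moved. The work goes in short steps, Python scripts to look and compute and a tool call to move; the robot and the scene stay as the last step left them, time stands still between calls to the robot, and variables do not carry over. Pictures are saved under pics/ and viewed, and the job is handed in when it is done.

Besides the shell and the picture viewer there is one more tool, called after "Call:" in YAML: its name, and indented under it one key for each argument. play_rows: Moves the arm, as the interface text tells. Its arguments: {"type":"object","properties":{"increments":{"type":"array"},"grip_force":{"type":"number"}},"required":["increments"]}

```bash
mkdir -p pics; python3 - <<'E'
from station import bot, viewer
import cv2,json,numpy as np
s=bot.state(); print(s, bot.tcp_to_grasp)
for n in ("scene","side","wrist"):
    f=viewer.grab_frame(n); cv2.imwrite(f"pics/{n}0.png",f["img"][:,:,::-1])
    print(n,{k:(v.tolist() if hasattr(v,'tolist') else v) for k,v in f.items() if k!="img"})
E
```

```text
{'time_s': 0.0, 'joint_positions': array([ 6.29097823e+01,  1.58475905e+01,  8.62938516e+01, -1.59390138e-03,
        7.79630569e+01, -6.93142909e+00]), 'joint_velocities': array([ 0.12079403,  0.02665835,  0.08082903,  0.01579851, -0.02083823,
        0.00209728]), 'joint_torque': array([ 6.62605926e-04, -4.04587519e+01, -2.37230033e+01,  7.02907378e-02,
        3.43042728e-02, -1.24625176e-04]), 'ee_pos': array([0.19805946, 0.53958957, 0.40381426]), 'tool_rot': array([-1.79988936e+02,  1.03923347e-01,  6.98415552e+01]), 'force': array([0.1311937 , 0.30175372, 0.56384833]), 'moment': array([ 0.02464363,  0.01494475, -0.01232502]), 'finger_gap': 0.09418045956051636} 0.1804
scene {'fx': 531.0040888717049, 'fy': 531.0040888717049, 'cx': 315.2443108284985, 'cy': 237.1922317945135, 'extrinsics': [[0.5222554462607771, -0.5440207017502348, 0.6567272835189191, -0.3041376791977567], [-0.8527836256917166, -0.3359201436533513, 0.39989716783193396, -0.5040969682544287], [0.003055585548890325, -0.7688947477744232, -0.6393680710215826, 0.8834562745630621], [0.0, 0.0, 0.0, 1.0]]}
side {'fx': 446.6355023160406, 'fy': 446.6355023160406, 'cx': 323.4209583892829, 'cy': 245.0277089682896, 'extrinsics': [[0.8789756071511393, -0.25619606059898287, 0.40220077146475963, 0.0975859539710535], [-0.47661942769337956, -0.49914327123127017, 0.7236642287206005, -0.6233019454947842], [0.01535588416604142, -0.8277799063266205, -0.5608427796658972, 0.6408405875521732], [0.0, 0.0, 0.0, 1.0]]}
wrist {'fx': 347.7210521580698, 'fy': 347.7210521580698, 'cx': 316.74143158435913, 'cy': 238.40156464314845, 'tool_from_camera': [[0.9999998988060738, 0.00042111113187583984, -0.00015828220511718765, -0.0010665140623163927], [-0.0003646392818389755, 0.9647770243289083, 0.2630687369590898, -0.07636986792575036], [0.00026348820843921693, -0.26306865262222184, 0.9647770802529941, 0.019722565727280372], [0.0, 0.0, 0.0, 1.0]]}
```

View pics/scene0.png

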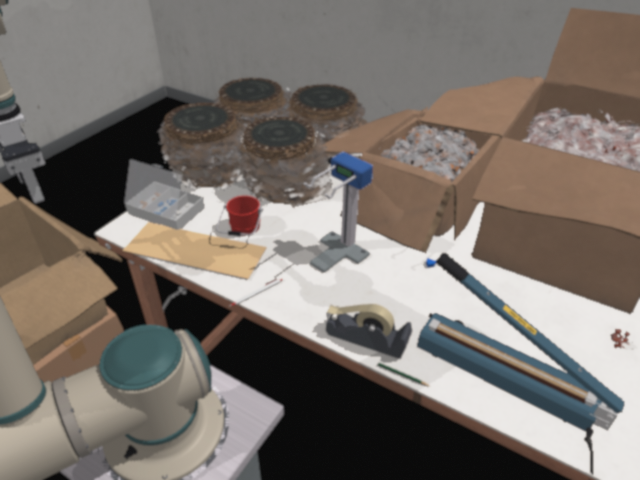

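View pics/side0.png

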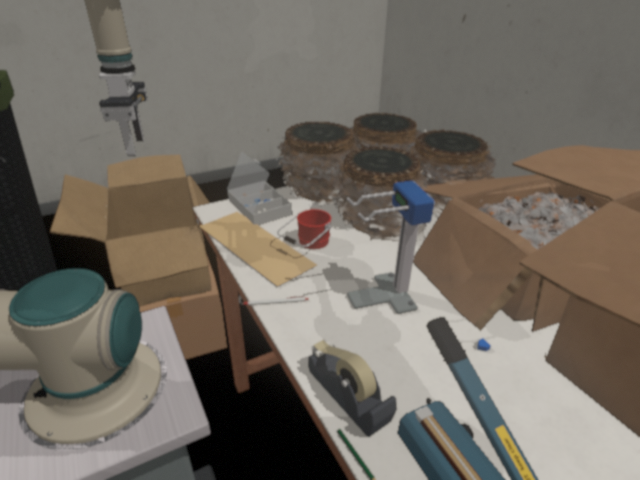

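View pics/wrist0.png

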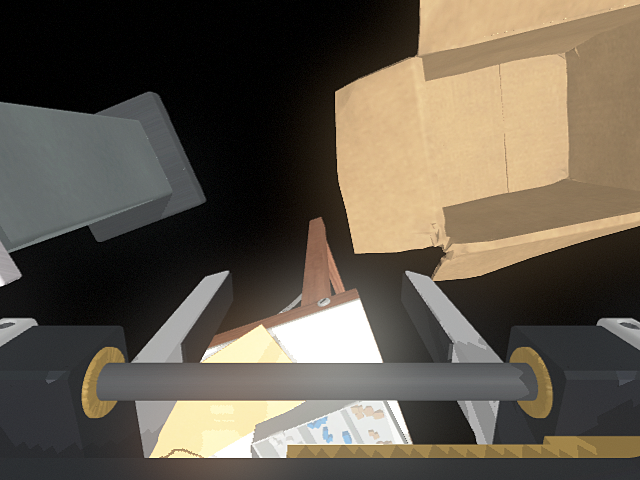

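The pail is at about (243,213) in the scene view and (314,230) in the side view, with the grip at about (235,234). The scale head is at about (350,170) in the scene view. I'll zoom in.

```bash
cat > h.py <<'E'
from station import bot, viewer
import numpy as np, cv2
from scipy.spatial.transform import Rotation as R
def tool(s=None):
    s=s or bot.state(); T=np.eye(4); T[:3,:3]=R.from_euler('xyz',s['tool_rot'],degrees=True).as_matrix(); T[:3,3]=s['ee_pos']; return T
def grab(n):
    T=tool(); f=viewer.grab_frame(n)
    f['E']=f['extrinsics'] if n!='wrist' else T@f['tool_from_camera']; return f
def ray(f,u,v):
    d=np.array([(u-f['cx'])/f['fx'],(v-f['cy'])/f['fy'],1]); E=np.array(f['E']); d=E[:3,:3]@d
    return E[:3,3],d/np.linalg.norm(d)
def onz(f,u,v,z):
    o,d=ray(f,u,v); return o+d*(z-o[2])/d[2]
def tri(*fs):
    A=np.zeros((3,3));b=np.zeros(3);L=[]
    for f,u,v in fs:
        o,d=ray(f,u,v);P=np.eye(3)-np.outer(d,d);A+=P;b+=P@o;L.append((o,P))
    x=np.linalg.solve(A,b); return x,[round(float(np.linalg.norm(P@(x-o)))*1000,1) for o,P in L]
def proj(f,p):
    E=np.array(f['E']);c=E[:3,:3].T@(np.array(p)-E[:3,3]);return f['fx']*c[0]/c[2]+f['cx'],f['fy']*c[1]/c[2]+f['cy']
def crop(f,name,x0,y0,w,h,k):
    im=cv2.resize(f['img'][y0:y0+h,x0:x0+w,::-1],None,fx=k,fy=k,interpolation=cv2.INTER_CUBIC); cv2.imwrite('pics/'+name,im)
E
python3 - <<'E'
from h import *
f=grab('scene');crop(f,'s1.png',190,140,200,150,4)
f=grab('side');crop(f,'d1.png',250,170,200,150,4)
E
```

```text
(no output)
```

View pics/s1.png

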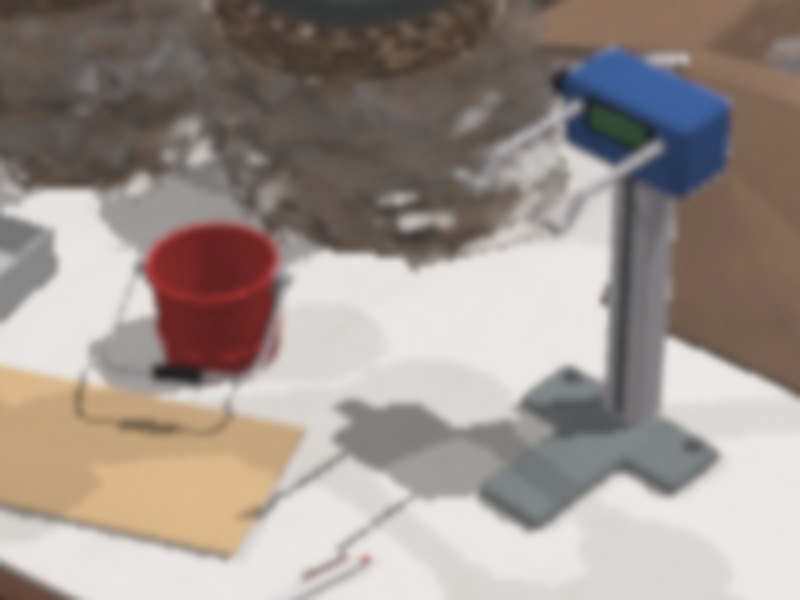

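View pics/d1.png

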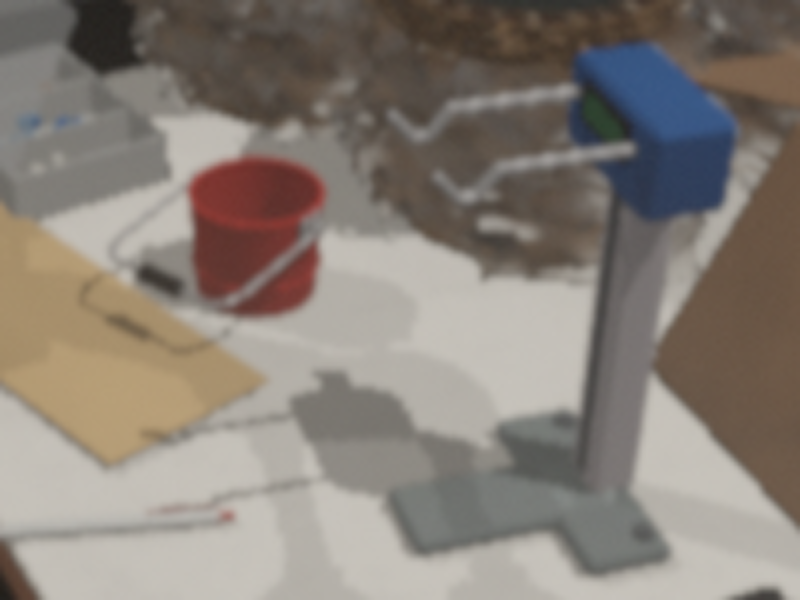

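The bail lies level toward the robot. The grip is at crop (177,375) in the scene view and (160,279) in the side view, and the V seats in the side crop are at (470,197) and (420,137). I'll triangulate these.

```bash
python3 - <<'E'
from h import *
f=grab('scene');g=grab('side')
S=lambda x,y:(f,190+x/4,140+y/4); D=lambda x,y:(g,250+x/4,170+y/4)
def p(n,a,b): x,e=tri(S(*a),D(*b)); print(n,x.round(4),e)
p('grip',(177,375),(160,279))
p('hookR',(558,230),(470,197))
p('rim c',(213,262),(258,194))
p('rimhingeR',(282,282),(312,230))
# column foot
p('col foot',(632,418),(607,488))
p('headtopL',(615,50),(650,45))
for a in [(735,105),(680,90),(570,72)]: print('scene head',a)
p('head front top left',(570,75),(580,55)); p('head back right top',(732,100),(735,125)); p('front right top',(685,142),(645,165))
print('grip z62',onz(*S(177,375),.062),onz(*D(160,279),.062))
print('rim z70',onz(*S(213,262),.07),onz(*D(258,194),.07))
E
```

```text
grip [0.4612 0.1972 0.0479] [0.9, 0.9]
hookR [ 0.5108 -0.0436  0.219 ] [1.6, 1.6]
rim c [0.5462 0.2323 0.0667] [0.1, 0.1]
rimhingeR [0.5602 0.188  0.0599] [0.6, 0.6]
col foot [ 0.6267 -0.036  -0.0041] [0.0, 0.0]
headtopL [ 0.6392 -0.0057  0.2525] [0.5, 0.5]
scene head (735, 105)
scene head (680, 90)
scene head (570, 72)
head front top left [0.6041 0.0038 0.2508] [0.4, 0.4]
head back right top [ 0.6248 -0.0878  0.2522] [0.6, 0.6]
front right top [ 0.5819 -0.081   0.2422] [3.8, 3.8]
grip z62 [0.447115  0.1844725 0.062    ] [0.4534121  0.17882806 0.062     ]
rim z70 [0.54287126 0.22947239 0.07      ] [0.54341425 0.22722206 0.07      ]
```

```bash
cat >> h.py <<'E'
def plan(p,yaw,n,c=0,dec=2,s=None):
    """rows from measured pose to p (TCP), pointing down at yaw, n equal rows"""
    T=tool(s); p=np.array(p,float); Rt=R.from_euler('xyz',[180,0,yaw],degrees=True).as_matrix()
    P=T[:3,3].copy();Rc=T[:3,:3].copy();rows=[]
    for k in range(n,0,-1):
        d=Rc.T@(p-P)/0.04/k; w=R.from_matrix(Rc.T@Rt).as_rotvec(degrees=True)/5/k
        r=np.round(np.r_[d,w],dec); rows.append([c]+[float(x) for x in r+0.0])
        P=P+Rc@r[:3]*0.04; Rc=Rc@R.from_rotvec(r[3:]*5,degrees=True).as_matrix()
    print(rows); print('max',np.abs(np.array(rows)[:,1:]).max(), 'end',P.round(4))
E
python3 -c "
from h import *
plan([.461,.197,.40],22,12,0.6)"
```

```text
[[0.6, -0.48, 0.76, 0.01, 0.0, 0.0, 0.8], [0.6, -0.43, 0.79, 0.01, 0.0, 0.0, 0.8], [0.6, -0.37, 0.82, 0.01, 0.0, 0.0, 0.8], [0.6, -0.31, 0.84, 0.01, 0.0, 0.0, 0.8], [0.6, -0.25, 0.86, 0.01, 0.0, 0.0, 0.8], [0.6, -0.19, 0.88, 0.01, 0.0, 0.0, 0.8], [0.6, -0.13, 0.89, 0.01, 0.0, 0.0, 0.79], [0.6, -0.07, 0.9, 0.01, 0.0, 0.0, 0.8], [0.6, -0.01, 0.9, 0.01, 0.0, 0.0, 0.79], [0.6, 0.05, 0.9, 0.01, 0.0, 0.0, 0.8], [0.6, 0.12, 0.9, 0.01, 0.0, 0.0, 0.79], [0.6, 0.18, 0.88, 0.0, 0.0, 0.0, 0.8]]
max 0.9 end [0.461  0.197  0.4002]
```

Call:
play_rows:
  increments:
    - [0.6, -0.48, 0.76, 0.01, 0, 0, 0.8]
    - [0.6, -0.43, 0.79, 0.01, 0, 0, 0.8]
    - [0.6, -0.37, 0.82, 0.01, 0, 0, 0.8]
    - [0.6, -0.31, 0.84, 0.01, 0, 0, 0.8]
    - [0.6, -0.25, 0.86, 0.01, 0, 0, 0.8]
    - [0.6, -0.19, 0.88, 0.01, 0, 0, 0.8]
    - [0.6, -0.13, 0.89, 0.01, 0, 0, 0.8]
    - [0.6, -0.07, 0.9, 0.01, 0, 0, 0.8]
    - [0.6, -0.01, 0.9, 0.01, 0, 0, 0.8]
    - [0.6, 0.05, 0.9, 0.01, 0, 0, 0.8]
    - [0.6, 0.12, 0.9, 0.01, 0, 0, 0.8]
    - [0.6, 0.18, 0.88, 0, 0, 0, 0.8]
  grip_force: 15

```text
time_s: 1.85
ee_pos: [0.4633, 0.1851, 0.4003]
tool_rot: [-179.9, -0.2, 20.5]
force: [-0.3, 1.0, 0.5]
finger_gap: 0.0375
```

```bash
python3 - <<'E'
from h import *
f=grab('wrist'); cv2.imwrite('pics/w1.png',f['img'][:,:,::-1]); s=bot.state(); print(s['ee_pos'],s['tool_rot'],s['finger_gap'],s['force'])
E
```

```text
[0.46581761 0.18246063 0.40030158] [179.79150295  -0.28679402  20.34752936] 0.037613305978890565 [ 2.04525918 -2.77101054 -0.25501375]
```

View pics/w1.png

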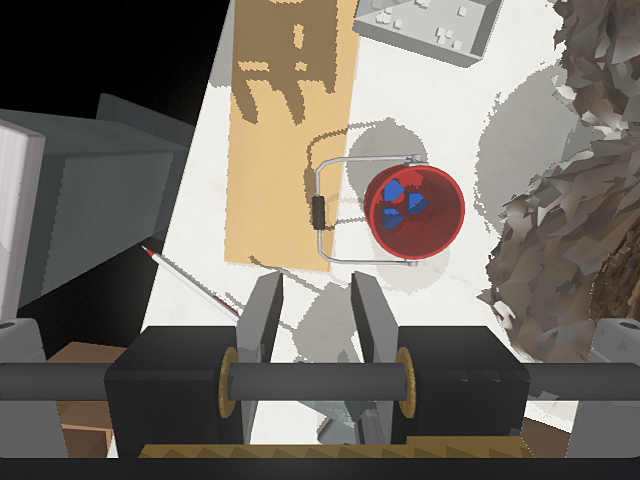

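The wrist view shows the bail level, with the grip at (319,212) and the hinges at (416,158) and (412,263). The arm was still settling, so I'll hold it and measure again.

Call:
play_rows:
  increments:
    - [0.6, 0, 0, 0, 0, 0, 0]
    - [0.6, 0, 0, 0, 0, 0, 0]
    - [0.6, 0, 0, 0, 0, 0, 0]

```text
time_s: 2.28
ee_pos: [0.4653, 0.1828, 0.4002]
tool_rot: [179.9, -0.2, 20.4]
force: [1.2, 0.1, -0.1]
finger_gap: 0.0373
```

```bash
python3 - <<'E'
from h import *
s=bot.state(); print(s['ee_pos'],s['tool_rot'],s['finger_gap'],s['force'])
f=grab('wrist'); crop(f,'w2.png',290,130,200,150,4)
E
```

```text
[0.46529719 0.18284419 0.40021845] [179.86325614  -0.24706474  20.36366276] 0.037318832646831494 [ 1.227053    0.05301228 -0.07566372]
```

View pics/w2.png

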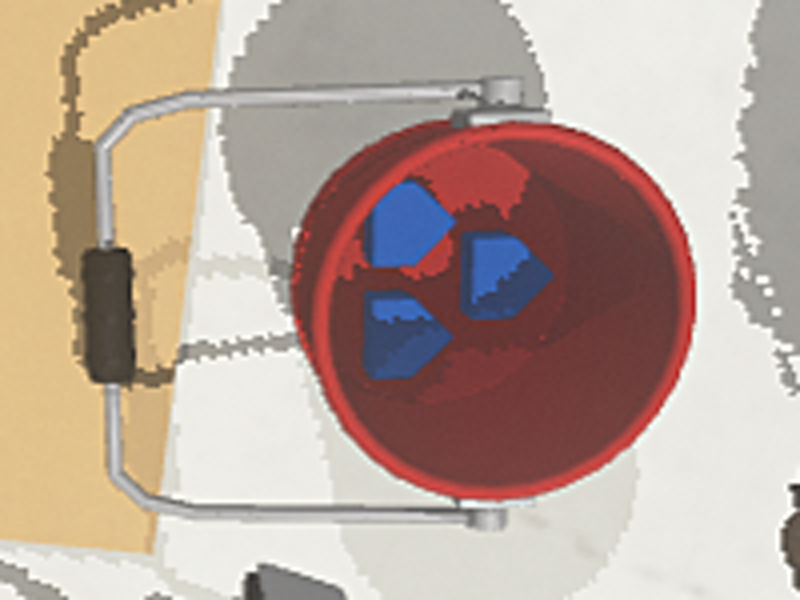

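```bash
python3 - <<'E'
from h import *
f=grab('wrist');W=lambda x,y:(290+x/4,130+y/4)
for n,a,z in [('hA',(502,90),.062),('hB',(487,517),.062),('rim',(508,310),.07)]: print(n,onz(f,*W(*a),z).round(4))
hA=onz(f,*W(502,90),.062);hB=onz(f,*W(487,517),.062)
m=(hA+hB)/2; y=hA-hB; L=np.linalg.norm(y); print(m.round(4),L,'yaw',np.degrees(np.arctan2(-y[0],y[1])))
for z in (.04,.048,.055,.062):
    g=onz(f,*W(109,315),z); a=onz(f,*W(103,150),z);b=onz(f,*W(115,465),z);d=a-b
    print(z,g.round(4),'dist3d',np.linalg.norm(g-m).round(4),'bar len',np.linalg.norm(d).round(4),'yaw',np.degrees(np.arctan2(-d[0],d[1])).round(1))
sc=grab('scene'); print('tri3',tri((f,*W(109,315)),(sc,190+177/4,140+375/4)))
sd=grab('side'); print('tri3',tri((f,*W(109,315)),(sd,250+160/4,170+279/4)),)
E
```

```text
hA [0.525  0.2767 0.062 ]
hB [0.5636 0.1841 0.062 ]
rim [0.5443 0.2325 0.07  ]
[0.5443 0.2304 0.062 ] 0.10028410530716872 yaw 22.641052830662364
0.04 [0.4622 0.1949 0.04  ] dist3d 0.0921 bar len 0.0791 yaw 22.6
0.048 [0.4617 0.1963 0.048 ] dist3d 0.0905 bar len 0.0772 yaw 22.6
0.055 [0.4612 0.1975 0.055 ] dist3d 0.0896 bar len 0.0756 yaw 22.6
0.062 [0.4607 0.1987 0.062 ] dist3d 0.0894 bar len 0.0739 yaw 22.6
tri3 (array([0.46124427, 0.19657736, 0.04718113]), [0.6, 0.6])
tri3 (array([0.46144564, 0.19655648, 0.04918876]), [0.2, 0.2])
```

```bash
python3 -c "
from h import *
plan([.4615,.1966,.29],22.6,4,0.6)"
```

```text
[[0.6, 0.0, -0.09, 0.69, 0.01, -0.01, -0.11], [0.6, 0.01, -0.09, 0.69, 0.01, -0.01, -0.11], [0.6, 0.01, -0.09, 0.69, 0.01, -0.02, -0.12], [0.6, 0.01, -0.09, 0.69, 0.0, -0.01, -0.11]]
max 0.69 end [0.4618 0.1965 0.2898]
```

Call:
play_rows:
  increments:
    - [0.6, 0.0, -0.09, 0.69, 0.01, -0.01, -0.11]
    - [0.6, 0.01, -0.09, 0.69, 0.01, -0.01, -0.11]
    - [0.6, 0.01, -0.09, 0.69, 0.01, -0.02, -0.12]
    - [0.6, 0.01, -0.09, 0.69, 0.0, -0.01, -0.11]
    - [0.6, 0, 0, 0, 0, 0, 0]
    - [0.6, 0, 0, 0, 0, 0, 0]

```text
time_s: 3.22
ee_pos: [0.4619, 0.1988, 0.2891]
tool_rot: [180.0, -0.3, 22.9]
force: [-0.3, -0.0, -0.2]
finger_gap: 0.0379
```

```bash
python3 -c "
from h import *
f=grab('wrist'); cv2.imwrite('pics/w3.png',f['img'][:,:,::-1])
plan([.4615,.1966,.2304],22.6,3,0.6)"
```

```text
[[0.6, -0.01, 0.01, 0.49, 0.0, -0.02, 0.02], [0.6, -0.01, 0.02, 0.49, 0.0, -0.02, 0.02], [0.6, -0.01, 0.01, 0.49, 0.01, -0.02, 0.01]]
max 0.49 end [0.4615 0.1968 0.2304]
```

View pics/w3.png

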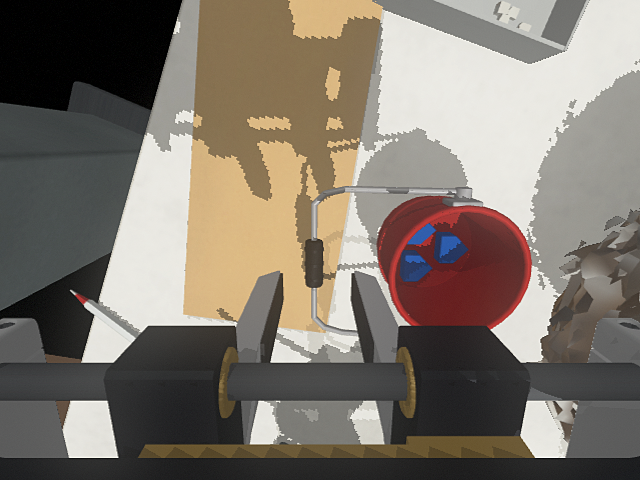

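The grip is at (314.5,263), between the finger planes. I'll triangulate it against the earlier wrist view to fix its height.

```bash
python3 -c "
from h import *
f=grab('wrist')
for z in (.045,.05,.055,.06): print(z,onz(f,314.5,263,z).round(4))
sc=grab('scene');sd=grab('side')
print(tri((f,314.5,263),(sc,190+177/4,140+375/4),(sd,250+160/4,170+279/4)))
"
```

```text
0.045 [0.4622 0.1954 0.045 ]
0.05 [0.4615 0.197  0.05  ]
0.055 [0.4608 0.1986 0.055 ]
0.06 [0.4601 0.2002 0.06  ]
(array([0.4612032 , 0.19672275, 0.04823285]), [0.6, 1.1, 0.8])
```

Consistent: the grip is at about (0.4615, 0.197, 0.049). I'll descend to it.

Call:
play_rows:
  increments:
    - [0.6, -0.01, 0.01, 0.49, 0.0, -0.02, 0.02]
    - [0.6, -0.01, 0.02, 0.49, 0.0, -0.02, 0.02]
    - [0.6, -0.01, 0.01, 0.49, 0.01, -0.02, 0.01]
    - [0.6, 0, 0, 0, 0, 0, 0]
    - [0.6, 0, 0, 0, 0, 0, 0]

```text
time_s: 4.05
ee_pos: [0.4639, 0.1968, 0.2338]
tool_rot: [179.9, -0.6, 22.5]
force: [1.2, -0.9, -0.4]
finger_gap: 0.0373
```

```bash
python3 -c "
from h import *
print(bot.state()['ee_pos'],bot.state()['force'])
f=grab('wrist'); cv2.imwrite('pics/w4.png',f['img'][:,:,::-1])
f=grab('side');crop(f,'d4.png',250,170,200,150,4)
plan([.4615,.1968,.2300],22.6,1,0.6)"
```

```text
[0.46386485 0.19679441 0.23376414] [ 1.18348462 -0.91908063 -0.35669606]
[[0.6, -0.05, -0.02, 0.09, 0.02, -0.12, -0.01]]
max 0.12 end [0.4617 0.1968 0.2302]
```

View pics/w4.png

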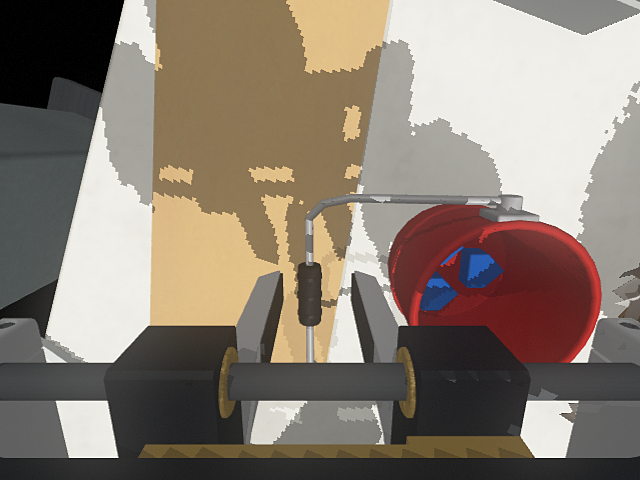

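View pics/d4.png

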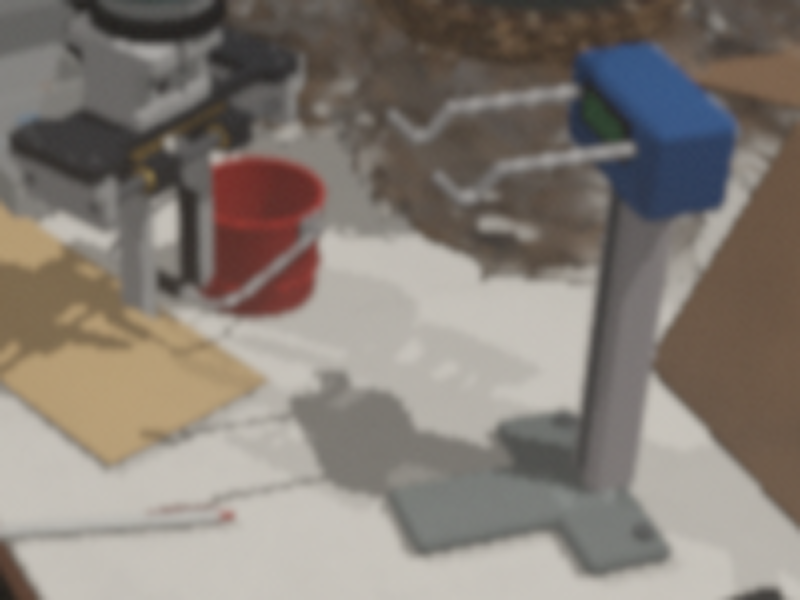

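The grip is at (310,294), slightly left of the middle of the jaw. I'll correct that.

```bash
python3 -c "
from h import *
f=grab('wrist')
for z in (.045,.049,.053): print(onz(f,310,294,z).round(4))
plan([.4612,.1968,.2305],22.6,1,0.6)"
```

```text
[0.4622 0.1949 0.045 ]
[0.4615 0.1966 0.049 ]
[0.4609 0.1983 0.053 ]
[[0.6, -0.06, -0.02, 0.08, 0.02, -0.12, -0.01]]
max 0.12 end [0.4612 0.1966 0.2305]
```

Call:
play_rows:
  increments:
    - [0.6, -0.06, -0.02, 0.08, 0.02, -0.12, -0.01]
    - [0.6, 0, 0, 0, 0, 0, 0]
    - [0.6, 0, 0, 0, 0, 0, 0]

```text
time_s: 4.58
ee_pos: [0.4612, 0.1967, 0.2313]
tool_rot: [-180.0, -0.1, 22.6]
force: [-0.3, 0.9, 0.3]
finger_gap: 0.0375
```

```bash
python3 -c "
from h import *
T=tool();print(T[:3,3],T[:3,3]+T[:3,2]*.1804,bot.state()['tool_rot'])
plan([.4612,.1968,.2300],22.6,1,0.6)"
```

```text
[0.46120392 0.19673116 0.23125274] [0.46138444 0.19686758 0.05085288] [-1.79982029e+02 -6.95822300e-02  2.25966465e+01]
[[0.6, 0.0, 0.0, 0.03, 0.0, -0.01, 0.0]]
max 0.03 end [0.4612 0.1967 0.2301]
```

Call:
play_rows:
  increments:
    - [0.75, 0, 0, 0.02, 0, 0, 0]
    - [0.85, 0, 0, 0, 0, 0, 0]
    - [1, 0, 0, 0, 0, 0, 0]
    - [1, 0, 0, 0, 0, 0, 0]
    - [1, 0, 0, 0, 0, 0, 0]
  grip_force: 12

```text
time_s: 5.2
ee_pos: [0.4614, 0.1968, 0.2304]
tool_rot: [-180.0, -0.1, 22.6]
force: [-0.2, 0.0, 0.2]
finger_gap: 0.0115
```

```bash
cat >> h.py <<'E'
M=np.array([.5443,.2307,.062])
def arc(a0,a1,n,yaw=22.6,r=.09,M=M,c=1):
    """offsets (tool x,y,z units) of successive arc points, tool level at yaw"""
    import math
    T=tool(); g=T[:3,3]+T[:3,2]*.1804; xh=np.array([math.cos(math.radians(yaw)),math.sin(math.radians(yaw)),0])
    d=g-M; print('grasp',g.round(4),'angle',np.degrees(np.arctan2(d[2],-d@xh)).round(2),'r',np.hypot(d[2],d@xh).round(4))
    a=np.radians(np.linspace(a0,a1,n+1)); P=np.c_[-r*np.cos(a),r*np.sin(a)]
    D=np.diff(P,axis=0)/.04; print([[c,round(float(x),2),0,round(float(-z),2),0,0,0] for x,z in D])
E
python3 -c "
from h import *
s=bot.state();print(s['force'],s['finger_gap'])
f=grab('wrist'); cv2.imwrite('pics/w5.png',f['img'][:,:,::-1])
arc(-8,30,8)"
```

```text
[-0.24598588  0.02294063  0.17675467] 0.011537995623929452
grasp [0.4617 0.197  0.05  ] angle -7.65 r 0.0901
[[1, -0.02, 0, -0.19, 0, 0, 0], [1, -0.0, 0, -0.19, 0, 0, 0], [1, 0.01, 0, -0.19, 0, 0, 0], [1, 0.03, 0, -0.18, 0, 0, 0], [1, 0.04, 0, -0.18, 0, 0, 0], [1, 0.06, 0, -0.18, 0, 0, 0], [1, 0.07, 0, -0.17, 0, 0, 0], [1, 0.09, 0, -0.17, 0, 0, 0]]
```

View pics/w5.png

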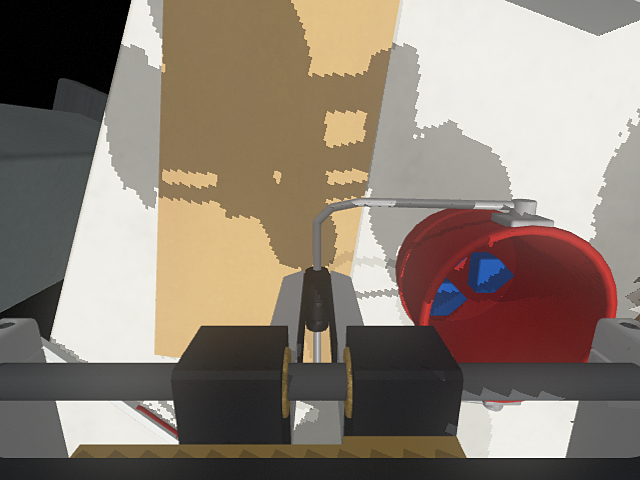

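The grip is held between the pads at (317,300). The gap is 11.5 mm and there is no force. Now I'll start along the arc.

Call:
play_rows:
  increments:
    - [1, -0.02, 0, -0.19, 0, 0, 0]
    - [1, 0, 0, -0.19, 0, 0, 0]
    - [1, 0.01, 0, -0.19, 0, 0, 0]
    - [1, 0.03, 0, -0.18, 0, 0, 0]
    - [1, 0, 0, 0, 0, 0, 0]

```text
time_s: 5.88
ee_pos: [0.462, 0.1971, 0.263]
tool_rot: [-180.0, -0.1, 22.6]
force: [0.2, -0.4, 0.9]
finger_gap: 0.0111
```

```bash
python3 -c "
from h import *
s=bot.state();print(s['force'],s['finger_gap'],s['tool_rot'])
f=grab('side');crop(f,'d6.png',250,170,200,150,4)
arc(11,45,7)"
```

```text
[ 0.17866083 -0.44334059  0.8613219 ] 0.011101218636678295 [-1.79987453e+02 -1.29264516e-01  2.26014381e+01]
grasp [0.4624 0.1973 0.0824] angle 12.97 r 0.0908
[[1, 0.04, 0, -0.19, 0, 0, 0], [1, 0.06, 0, -0.18, 0, 0, 0], [1, 0.07, 0, -0.18, 0, 0, 0], [1, 0.09, 0, -0.17, 0, 0, 0], [1, 0.1, 0, -0.16, 0, 0, 0], [1, 0.12, 0, -0.15, 0, 0, 0], [1, 0.13, 0, -0.14, 0, 0, 0]]
```

View pics/d6.png

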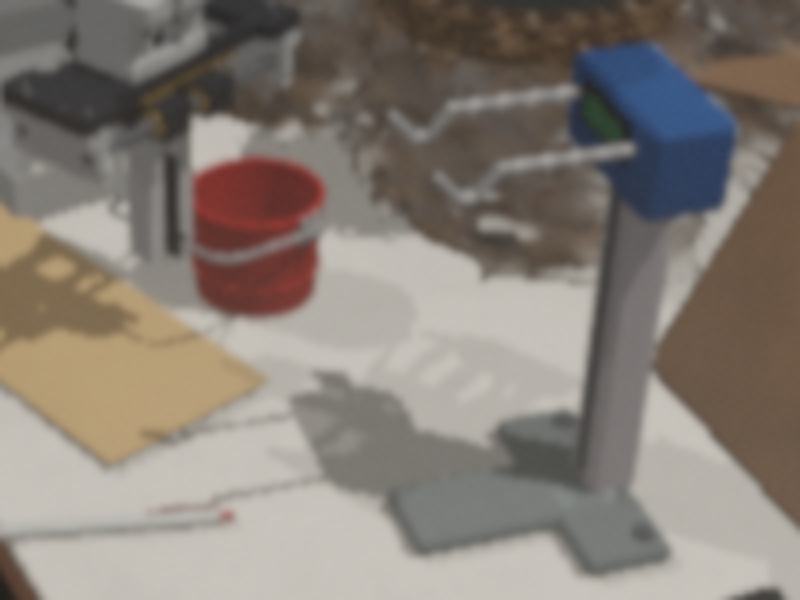

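The bail is rising and the pail hasn't moved. I'll continue.

```bash
python3 -c "
from h import *
arc(13,53,8)"
```

```text
grasp [0.4624 0.1973 0.0824] angle 12.97 r 0.0908
[[1, 0.05, 0, -0.19, 0, 0, 0], [1, 0.07, 0, -0.18, 0, 0, 0], [1, 0.08, 0, -0.18, 0, 0, 0], [1, 0.1, 0, -0.17, 0, 0, 0], [1, 0.11, 0, -0.16, 0, 0, 0], [1, 0.13, 0, -0.15, 0, 0, 0], [1, 0.14, 0, -0.14, 0, 0, 0], [1, 0.15, 0, -0.12, 0, 0, 0]]
```

Call:
play_rows:
  increments:
    - [1, 0.06, 0, -0.19, 0, 0, 0]
    - [1, 0.08, 0, -0.18, 0, 0, 0]
    - [1, 0.08, 0, -0.18, 0, 0, 0]
    - [1, 0.1, 0, -0.17, 0, 0, 0]
    - [1, 0, 0, 0, 0, 0, 0]

```text
time_s: 6.55
ee_pos: [0.4741, 0.2021, 0.2932]
tool_rot: [-180.0, 0.0, 22.6]
force: [-0.6, -0.3, 0.2]
finger_gap: 0.0117
```

```bash
python3 -c "
from h import *
s=bot.state();print(s['force'],s['finger_gap'],s['tool_rot'])
arc(33,73,8)"
```

```text
[-0.6308002  -0.29056177  0.23920653] 0.011688972665253206 [-1.79982646e+02  3.69497492e-02  2.26075722e+01]
grasp [0.4739 0.2021 0.1128] angle 33.78 r 0.0914
[[1, 0.11, 0, -0.16, 0, 0, 0], [1, 0.13, 0, -0.15, 0, 0, 0], [1, 0.14, 0, -0.14, 0, 0, 0], [1, 0.15, 0, -0.12, 0, 0, 0], [1, 0.16, 0, -0.11, 0, 0, 0], [1, 0.17, 0, -0.1, 0, 0, 0], [1, 0.18, 0, -0.08, 0, 0, 0], [1, 0.19, 0, -0.07, 0, 0, 0]]
```

Call:
play_rows:
  increments:
    - [1, 0.13, 0, -0.15, 0, 0, 0]
    - [1, 0.14, 0, -0.14, 0, 0, 0]
    - [1, 0.15, 0, -0.13, 0, 0, 0]
    - [1, 0.15, 0, -0.12, 0, 0, 0]
    - [1, 0, 0, 0, 0, 0, 0]

```text
time_s: 7.18
ee_pos: [0.4955, 0.2111, 0.3167]
tool_rot: [-180.0, 0.3, 22.6]
force: [-4.4, -2.1, 6.6]
finger_gap: 0.0114
```

```bash
python3 -c "
from h import *
s=bot.state();print(s['force'],s['finger_gap'],s['tool_rot'])
f=grab('side');crop(f,'d7.png',250,170,200,150,4)
f=grab('scene');crop(f,'s7.png',190,140,200,150,4)
arc(54,94,8)"
```

```text
[-4.42214803 -2.07450404  6.61130416] 0.011381424459802822 [-179.97896891    0.3006249    22.61599885]
grasp [0.4942 0.2106 0.1361] angle 53.93 r 0.0916
[[1, 0.16, 0, -0.11, 0, 0, 0], [1, 0.17, 0, -0.09, 0, 0, 0], [1, 0.18, 0, -0.08, 0, 0, 0], [1, 0.19, 0, -0.06, 0, 0, 0], [1, 0.19, 0, -0.05, 0, 0, 0], [1, 0.19, 0, -0.03, 0, 0, 0], [1, 0.2, 0, -0.01, 0, 0, 0], [1, 0.2, 0, 0.01, 0, 0, 0]]
```

View pics/d7.png

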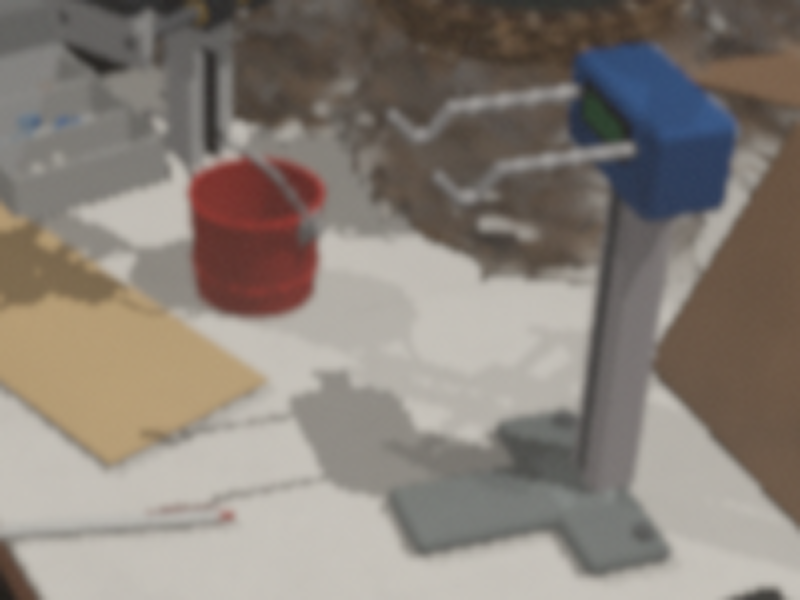

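View pics/s7.png

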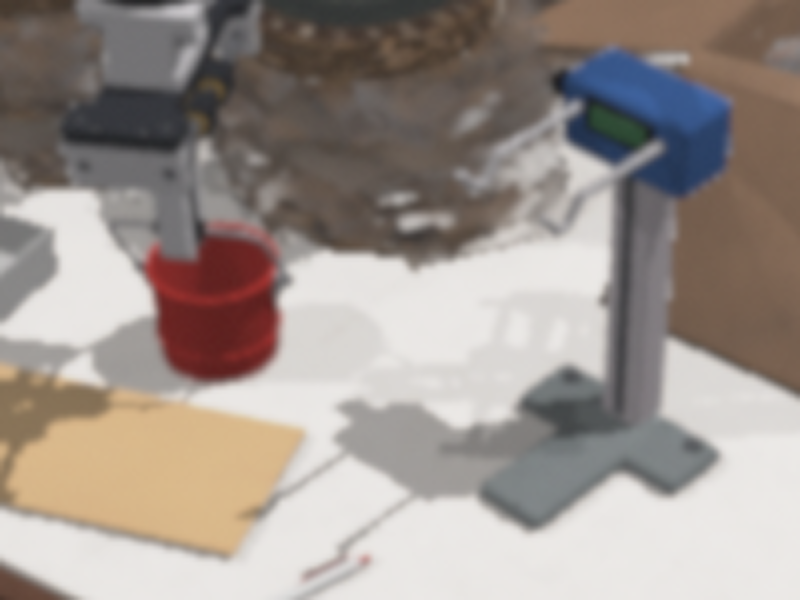

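The force (−4.9 N horizontal, +6.6 N vertical) lies along the bail. So the true hinge is about 2 mm higher than I assumed, and my inward correction was wrong. I'll back off outward by about 1 mm and refit.

```bash
python3 -c "
from h import *
M2=np.array([.5443,.2307,.0647])
arc(53,93,8,M=M2)"
```

```text
grasp [0.4942 0.2106 0.1361] angle 52.91 r 0.0895
[[1, 0.16, 0, -0.11, 0, 0, 0], [1, 0.17, 0, -0.1, 0, 0, 0], [1, 0.18, 0, -0.08, 0, 0, 0], [1, 0.19, 0, -0.07, 0, 0, 0], [1, 0.19, 0, -0.05, 0, 0, 0], [1, 0.19, 0, -0.03, 0, 0, 0], [1, 0.2, 0, -0.02, 0, 0, 0], [1, 0.2, 0, 0.0, 0, 0, 0]]
```

Call:
play_rows:
  increments:
    - [1, -0.01, 0, -0.03, 0, -0.04, 0]
    - [1, 0, 0, 0, 0, 0, 0]

```text
time_s: 7.52
ee_pos: [0.4959, 0.2112, 0.3179]
tool_rot: [-180.0, 0.4, 22.6]
force: [-2.3, -2.2, 3.8]
finger_gap: 0.0114
```

```bash
python3 -c "
from h import *
s=bot.state();print(s['force'],s['finger_gap'],s['tool_rot'])
M2=np.array([.5443,.2307,.0647])
arc(53,93,8,M=M2)"
```

```text
[-2.32545391 -2.22134356  3.83135679] 0.011365132069113368 [-179.98268023    0.35126993   22.61010204]
grasp [0.4948 0.2108 0.1375] angle 53.76 r 0.0902
[[1, 0.16, 0, -0.11, 0, 0, 0], [1, 0.17, 0, -0.1, 0, 0, 0], [1, 0.18, 0, -0.08, 0, 0, 0], [1, 0.19, 0, -0.07, 0, 0, 0], [1, 0.19, 0, -0.05, 0, 0, 0], [1, 0.19, 0, -0.03, 0, 0, 0], [1, 0.2, 0, -0.02, 0, 0, 0], [1, 0.2, 0, 0.0, 0, 0, 0]]
```

Call:
play_rows:
  increments:
    - [1, 0.05, 0, -0.1, 0, 0.03, 0]
    - [1, 0.13, 0, -0.12, 0, 0.03, 0]
    - [1, 0.17, 0, -0.11, 0, 0, 0]
    - [1, 0, 0, 0, 0, 0, 0]

```text
time_s: 8.02
ee_pos: [0.5111, 0.2175, 0.3315]
tool_rot: [-180.0, -0.2, 22.6]
force: [-0.5, 0.9, 0.1]
finger_gap: 0.0114
```

```bash
python3 -c "
from h import *
s=bot.state();print(s['force'],s['finger_gap'],s['tool_rot'])
M2=np.array([.5443,.2307,.0647])
arc(65,93,6,M=M2)"
```

```text
[-0.53991304  0.86591202  0.12411343] 0.011429908534896664 [-1.79974488e+02 -1.60665636e-01  2.25960512e+01]
grasp [0.5116 0.2177 0.1511] angle 67.81 r 0.0933
[[1, 0.17, 0, -0.07, 0, 0, 0], [1, 0.17, 0, -0.06, 0, 0, 0], [1, 0.18, 0, -0.04, 0, 0, 0], [1, 0.18, 0, -0.03, 0, 0, 0], [1, 0.18, 0, -0.01, 0, 0, 0], [1, 0.18, 0, 0.0, 0, 0, 0]]
```

Call:
play_rows:
  increments:
    - [1, 0.17, 0, -0.06, 0, 0, 0]
    - [1, 0.17, 0, -0.05, 0, 0, 0]
    - [1, 0.17, 0, -0.03, 0, 0, 0]
    - [1, 0, 0, 0, 0, 0, 0]

```text
time_s: 8.52
ee_pos: [0.5308, 0.2257, 0.3364]
tool_rot: [-180.0, 0.0, 22.6]
force: [-0.7, 0.0, -2.7]
finger_gap: 0.0114
```

```bash
python3 -c "
from h import *
s=bot.state();print(s['force'],s['finger_gap'],s['tool_rot'])
M2=np.array([.5443,.2307,.0647])
f=grab('side');crop(f,'d8.png',250,170,200,150,4)
arc(65,93,6,M=M2)"
```

```text
[-0.7438126   0.04675212 -2.70670059] 0.011412119682753926 [-1.79962280e+02  1.86658918e-02  2.26049457e+01]
grasp [0.5303 0.2257 0.1559] angle 80.75 r 0.0924
[[1, 0.17, 0, -0.07, 0, 0, 0], [1, 0.17, 0, -0.06, 0, 0, 0], [1, 0.18, 0, -0.04, 0, 0, 0], [1, 0.18, 0, -0.03, 0, 0, 0], [1, 0.18, 0, -0.01, 0, 0, 0], [1, 0.18, 0, 0.0, 0, 0, 0]]
```

View pics/d8.png

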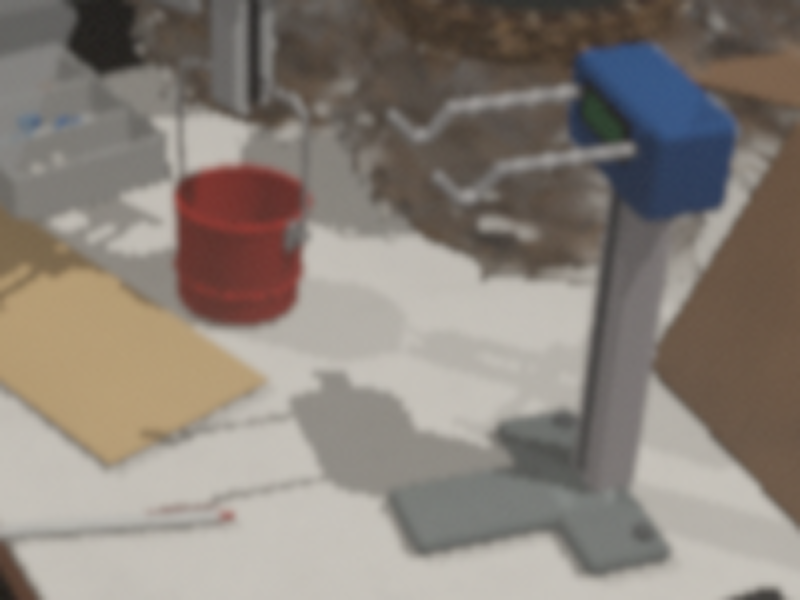

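Call:
play_rows:
  increments:
    - [1, 0, 0, 0.04, 0, 0, 0]
    - [1, 0, 0, 0, 0, 0, 0]
  grip_force: 25

```text
time_s: 8.82
ee_pos: [0.53, 0.2255, 0.3343]
tool_rot: [-180.0, 0.1, 22.6]
force: [-0.2, 0.8, -4.3]
finger_gap: 0.011
```

```bash
python3 -c "
from h import *
s=bot.state();print(s['force'],s['finger_gap'],s['ee_pos'])
f=grab('side');crop(f,'d9.png',250,170,200,150,4)
g=grab('scene');crop(g,'s9.png',190,140,200,150,4)
T=tool();G=T[:3,3]+T[:3,2]*.1804;print(G)
for q in (f,g): print([onz(f,250+x/4,170+y/4,.07).round(4) for x,y in [(241,200),(258,194)]])
"
```

```text
[-0.23329773  0.80114367 -4.34110789] 0.01097117937000939 [0.53003538 0.225477   0.33426866]
[0.52975757 0.22550931 0.15399208]
[array([0.5307, 0.2256, 0.07  ]), array([0.5434, 0.2272, 0.07  ])]
[array([0.5307, 0.2256, 0.07  ]), array([0.5434, 0.2272, 0.07  ])]
```

View pics/d9.png

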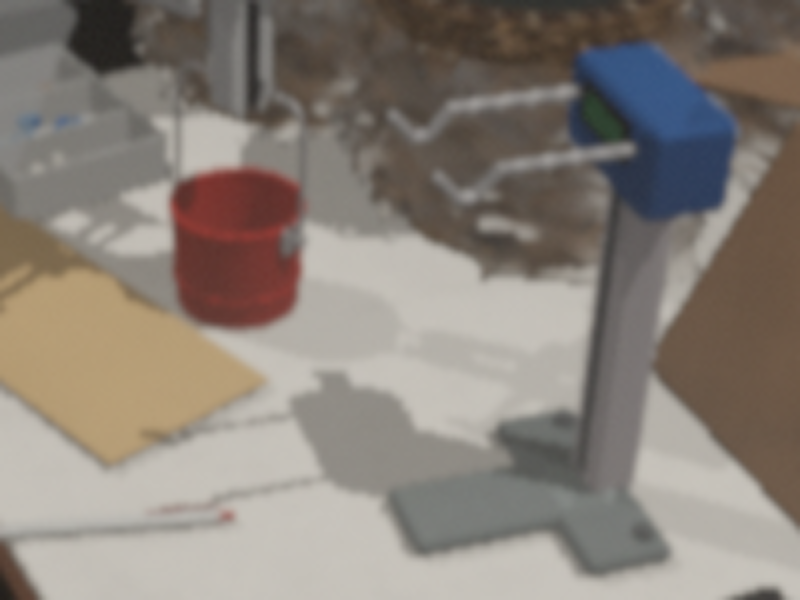

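View pics/s9.png

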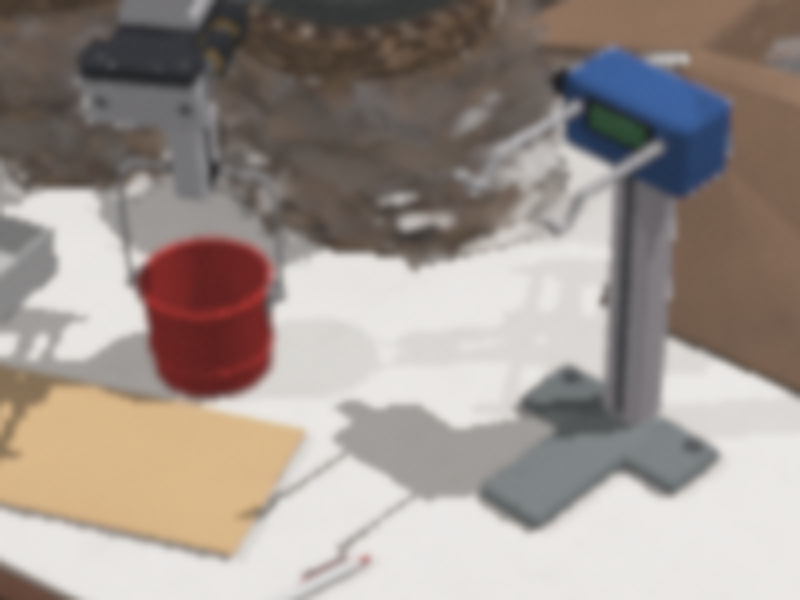

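Call:
play_rows:
  increments:
    - [1, 0, 0, 0.02, 0, 0, 0]
    - [1, 0, 0, 0, 0, 0, 0]
    - [1, 0, 0, 0, 0, 0, 0]

```text
time_s: 9.3
ee_pos: [0.5302, 0.2256, 0.3341]
tool_rot: [-180.0, 0.0, 22.6]
force: [0.1, -0.3, -2.8]
finger_gap: 0.0109
```

```bash
python3 -c "
from h import *
for i in range(3):
  s=bot.state();print(s['force'].round(2),s['finger_gap'],s['ee_pos'].round(4))
  f=grab('side')
crop(f,'d10.png',285,180,60,90,8)
"
```

```text
[ 0.14 -0.28 -2.78] 0.010941657160206236 [0.5302 0.2256 0.3341]
[-0.66 -0.03 -2.39] 0.01115613271305856 [0.5302 0.2256 0.334 ]
[-0.37 -0.41 -2.08] 0.011315305706730784 [0.5302 0.2256 0.3341]
```

View pics/d10.png

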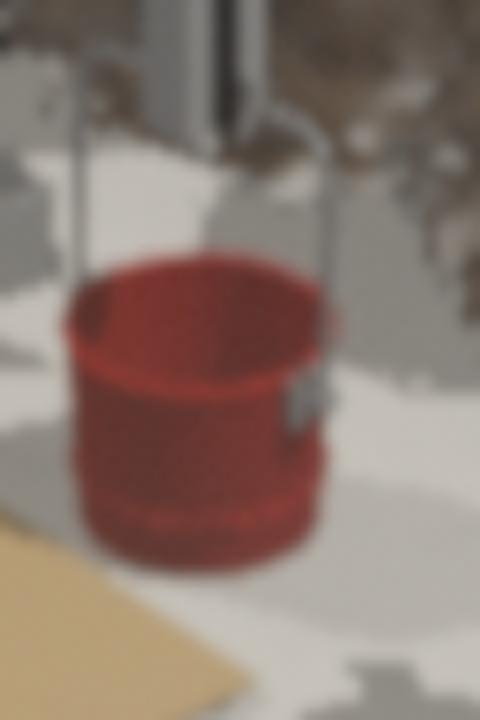

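Call:
play_rows:
  increments:
    - [1, 0, 0, 0.06, 0, 0, 0]
    - [1, 0, 0, 0, 0, 0, 0]
    - [1, 0, 0, 0, 0, 0, 0]

```text
time_s: 9.82
ee_pos: [0.5312, 0.2259, 0.3341]
tool_rot: [-180.0, -0.3, 22.6]
force: [-0.2, -0.2, -2.3]
finger_gap: 0.0113
```

```bash
python3 -c "
from h import *
for i in range(3):
  s=bot.state();print(s['force'].round(2),s['finger_gap'],s['ee_pos'].round(4))
  f=grab('side')
crop(f,'d10.png',285,180,60,90,8)
"
```

```text
[-0.19 -0.23 -2.34] 0.01125278245829322 [0.5312 0.2259 0.3341]
[ 0.12  0.99 -2.03] 0.011067140595608373 [0.5312 0.2259 0.334 ]
[ 1.32 -0.39 -1.89] 0.011595622118519593 [0.5312 0.226  0.334 ]
```

View pics/d10.png

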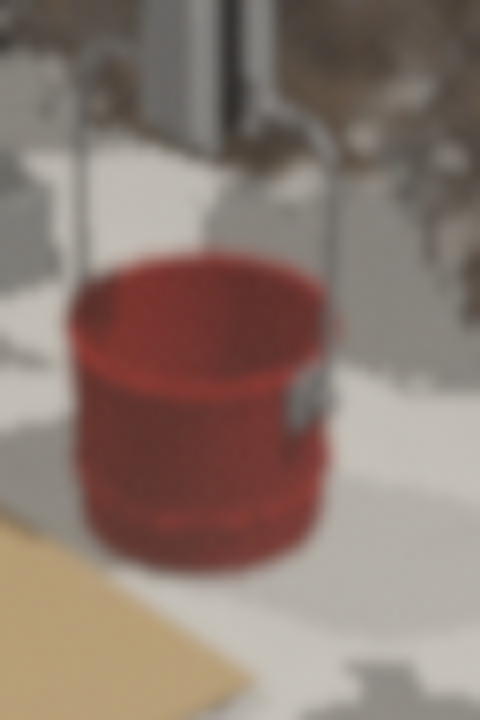

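Call:
play_rows:
  increments:
    - [1, -0.02, 0, 0.12, 0, -0.05, 0]
    - [1, 0, 0, 0, 0, 0, 0]
    - [1, 0, 0, 0, 0, 0, 0]

```text
time_s: 10.35
ee_pos: [0.5327, 0.2265, 0.3342]
tool_rot: [180.0, -0.7, 22.6]
force: [-0.2, 0.0, -2.1]
finger_gap: 0.011
```

```bash
python3 -c "
from h import *
for i in range(2):
  s=bot.state();print(s['force'].round(2),s['moment'].round(2),s['tool_rot'].round(2),s['ee_pos'].round(4))
  f=grab('wrist')
cv2.imwrite('pics/w11.png',f['img'][:,:,::-1])
"
```

```text
[-0.24  0.03 -2.07] [-0.07  0.04 -0.02] [179.99  -0.73  22.59] [0.5327 0.2265 0.3342]
[ 0.23 -0.9  -0.89] [-0.08  0.02 -0.01] [179.99  -0.72  22.59] [0.5327 0.2265 0.3341]
```

View pics/w11.png

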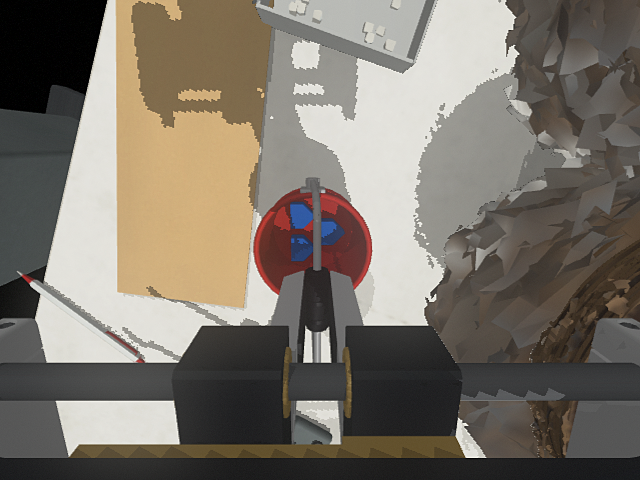

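The bail is upright over the pail, all three pieces are inside, and small downward steps only bend the wrist joint. Now I'll lift.

Call:
play_rows:
  increments:
    - [1, 0, 0, -0.15, 0, -0.14, 0]
    - [1, 0, 0, -0.3, 0, 0, 0]
    - [1, 0, 0, -0.4, 0, 0, 0]
    - [1, 0, 0, -0.4, 0, 0, 0]
    - [1, 0, 0, -0.4, 0, 0, 0]
    - [1, 0, 0, -0.4, 0, 0, 0]
    - [1, 0, 0, -0.4, 0, 0, 0]
    - [1, 0, 0, -0.4, 0, 0, 0]
    - [1, 0, 0, -0.2, 0, 0, 0]
    - [1, 0, 0, 0, 0, 0, 0]
    - [1, 0, 0, 0, 0, 0, 0]
    - [1, 0, 0, 0, 0, 0, 0]
  grip_force: 30

```text
time_s: 11.95
ee_pos: [0.5316, 0.2263, 0.4602]
tool_rot: [-179.9, 0.5, 22.6]
force: [-0.1, -0.2, -5.3]
finger_gap: 0.011
```

```bash
python3 -c "
from h import *
for i in range(3):
  s=bot.state();print(s['force'].round(2),s['moment'].round(2),s['tool_rot'].round(2),s['ee_pos'].round(4),s['finger_gap'])
  f=grab('side')
cv2.imwrite('pics/d12.png',f['img'][:,:,::-1])
"
```

```text
[-0.06 -0.18 -5.35] [-0.04 -0.04  0.08] [-179.94    0.54   22.59] [0.5316 0.2263 0.4602] 0.010964499721824617
[-0.79  0.95 -3.98] [-0.08  0.08 -0.05] [-179.94    0.56   22.59] [0.5316 0.2263 0.4601] 0.01108444848834555
[ 0.09 -0.22 -3.64] [-0.1  -0.01 -0.01] [-179.93    0.55   22.59] [0.5317 0.2264 0.4602] 0.011087648119818732
```

View pics/d12.png

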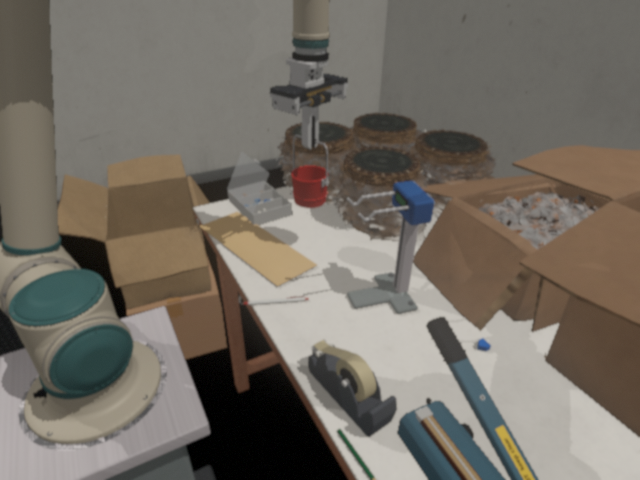

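The pail hangs level from the fingers and reads about 4 N. Next I'll move to the approach point, about 100 mm in front of the hooks.

```bash
python3 -c "
from h import *
plan([.421,.010,.475],-14.5,12,1)"
```

```text
[[1, -0.39, 0.33, -0.03, 0.0, 0.01, 0.62], [1, -0.37, 0.35, -0.03, 0.0, 0.01, 0.62], [1, -0.35, 0.37, -0.03, 0.0, 0.01, 0.62], [1, -0.33, 0.38, -0.03, 0.0, 0.01, 0.62], [1, -0.31, 0.4, -0.03, 0.0, 0.01, 0.62], [1, -0.28, 0.42, -0.03, 0.0, 0.01, 0.62], [1, -0.26, 0.43, -0.03, 0.0, 0.01, 0.62], [1, -0.24, 0.45, -0.03, 0.0, 0.01, 0.62], [1, -0.21, 0.46, -0.03, 0.0, 0.01, 0.61], [1, -0.19, 0.47, -0.03, 0.01, 0.0, 0.62], [1, -0.16, 0.48, -0.02, 0.0, 0.01, 0.61], [1, -0.13, 0.48, -0.03, 0.01, 0.0, 0.62]]
max 0.62 end [0.4212 0.0101 0.4751]
```

Call:
play_rows:
  increments:
    - [1, -0.2, 0.17, -0.02, 0, 0.01, 0.4]
    - [1, -0.38, 0.35, -0.03, 0, 0.01, 0.62]
    - [1, -0.35, 0.37, -0.03, 0, 0.01, 0.62]
    - [1, -0.33, 0.38, -0.03, 0, 0.01, 0.62]
    - [1, -0.31, 0.4, -0.03, 0, 0.01, 0.62]
    - [1, -0.28, 0.42, -0.03, 0, 0.01, 0.62]
    - [1, -0.26, 0.43, -0.03, 0, 0.01, 0.62]
    - [1, -0.24, 0.45, -0.03, 0, 0.01, 0.62]
    - [1, -0.21, 0.46, -0.03, 0, 0.01, 0.61]
    - [1, -0.19, 0.47, -0.03, 0.01, 0, 0.62]
    - [1, -0.12, 0.3, -0.02, 0, 0.01, 0.5]
    - [1, -0.05, 0.15, -0.02, 0, 0, 0.2]

```text
time_s: 13.6
ee_pos: [0.4245, 0.0237, 0.4764]
tool_rot: [179.9, -0.2, -13.3]
force: [-0.1, 0.2, -3.1]
finger_gap: 0.011
```

Call:
play_rows:
  increments:
    - [1, 0, 0, 0, 0, 0, 0]
    - [1, 0, 0, 0, 0, 0, 0]
    - [1, 0, 0, 0, 0, 0, 0]

```text
time_s: 13.98
ee_pos: [0.4249, 0.024, 0.4765]
tool_rot: [179.9, -0.3, -13.3]
force: [0.6, -0.0, -3.7]
finger_gap: 0.0112
```

```bash
python3 -c "
from h import *
s=bot.state();print(s['force'].round(2),s['tool_rot'].round(2),s['ee_pos'].round(4),s['finger_gap'])
f=grab('wrist');cv2.imwrite('pics/w13.png',f['img'][:,:,::-1])
f=grab('side');crop(f,'d13.png',290,130,160,120,5)
f=grab('scene');crop(f,'s13.png',250,110,160,120,5)
"
```

```text
[ 0.57 -0.04 -3.68] [179.95  -0.27 -13.32] [0.4249 0.024  0.4765] 0.011211464408009861
```

View pics/w13.png

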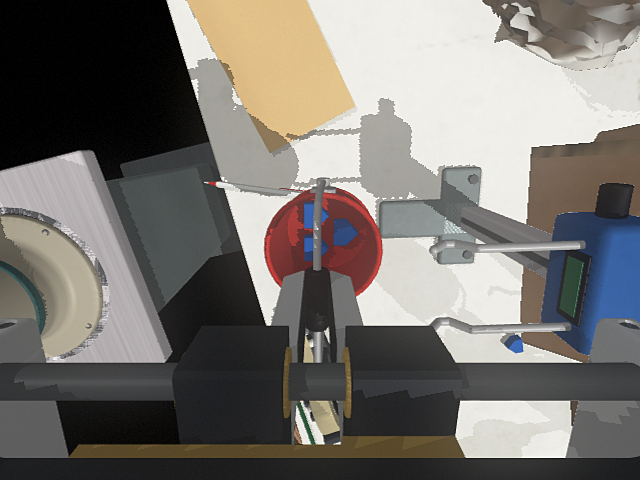

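View pics/d13.png

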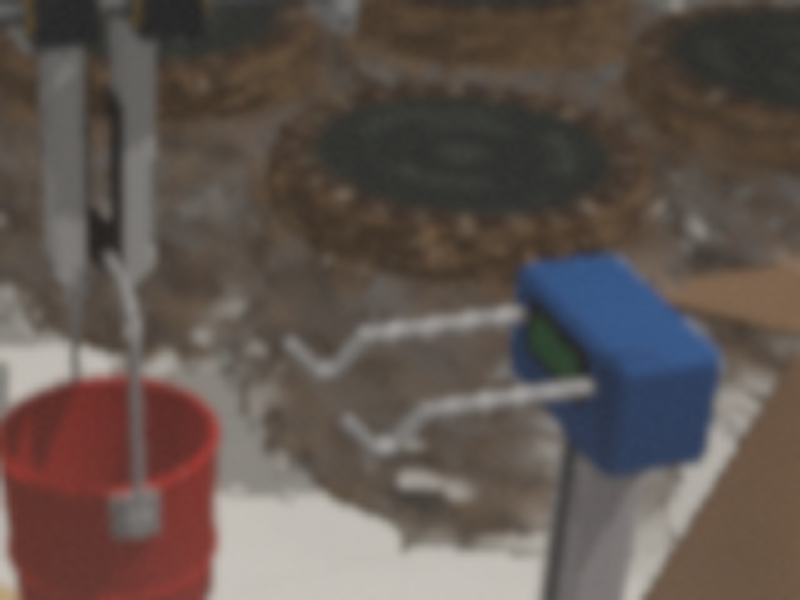

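View pics/s13.png

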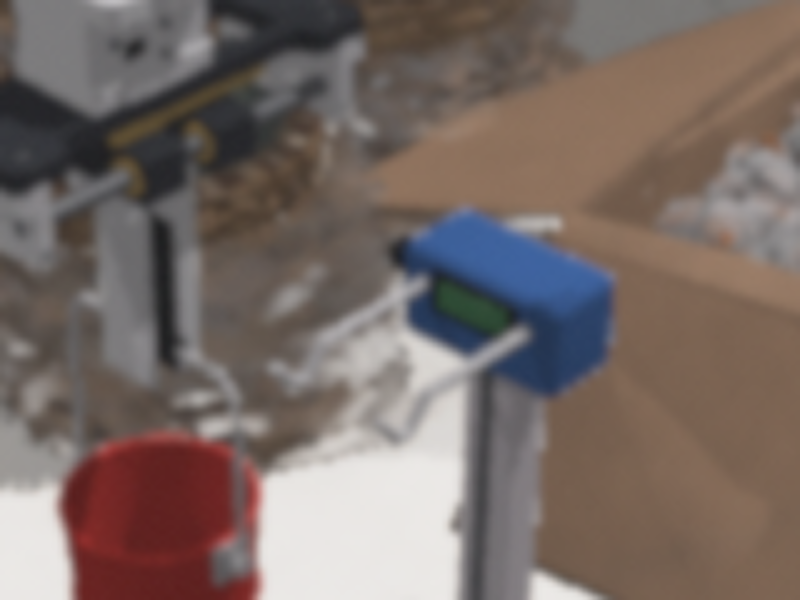

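The wrist view shows the scale from above, with the hooks at (430–585,245) and (430–585,328). I'll zoom in.

```bash
python3 -c "
from h import *
f=grab('wrist');crop(f,'w14.png',415,220,190,130,4)
"
```

```text
(no output)
```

View pics/w14.png

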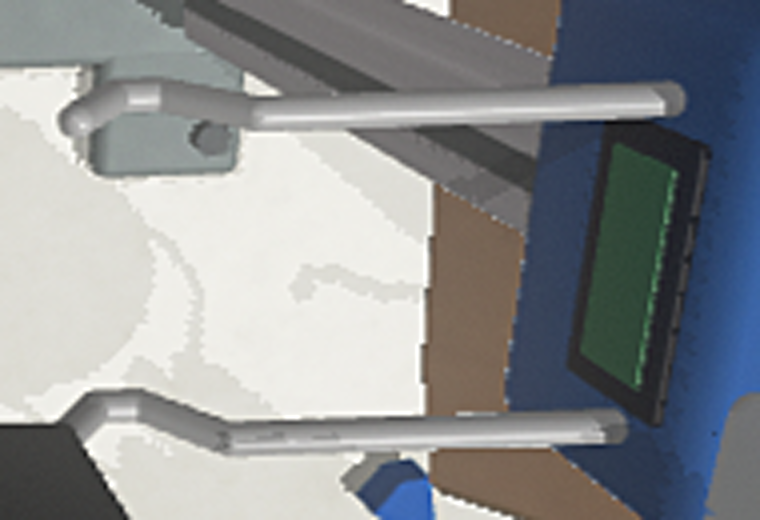

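```bash
python3 -c "
from h import *
w=grab('wrist');d=grab('side');s=grab('scene')
D=lambda x,y:(d,290+x/5,130+y/5);S=lambda x,y:(s,250+x/5,110+y/5);W=lambda x,y:(w,415+x/4,220+y/4)
V=[]
for n,a,b,c in [('A',(142,97),(323,375),(290,380)),('B',(122,405),(382,450),(390,437))]:
    x,e=tri(W(*a),D(*b),S(*c));print(n,x.round(4),e, tri(W(*a),D(*b))[0].round(4)); V.append(x)
for n,a,b,c in [('kneeA',(255,112),(367,335),(305,355)),('kneeB',(228,438),(430,408),(420,390)),('rootA',(672,97),(520,312),(425,285)),('rootB',(615,428),(592,384),(525,332))]:
    x,e=tri(W(*a),D(*b),S(*c));print(n,x.round(4),e)
x,e=tri(W(75,122),D(290,342));print('tipA',x.round(4),e)
y=V[0]-V[1];print('len',np.linalg.norm(y),'yaw',np.degrees(np.arctan2(-y[0],y[1])),'mid',(V[0]+V[1])/2)
T=tool();print('grasp',T[:3,3]+T[:3,2]*.1804)
"
```

```text
A [0.5167 0.0112 0.2236] [2.4, 1.6, 3.1] [0.5175 0.0094 0.2231]
B [ 0.5051 -0.0471  0.2233] [2.7, 1.5, 3.7] [ 0.5062 -0.0491  0.2237]
kneeA [0.5309 0.0093 0.2346] [3.1, 4.3, 7.0]
kneeB [ 0.521  -0.0507  0.2382] [1.0, 2.4, 2.2]
rootA [ 0.5977 -0.0059  0.2371] [1.2, 1.4, 1.8]
rootB [ 0.5862 -0.0648  0.2377] [0.7, 0.5, 1.2]
tipA [0.5024 0.013  0.2388] [0.3, 0.3]
len 0.059436689555743945 yaw -11.199857521706814 mid [ 0.5109102  -0.01791733  0.2234765 ]
grasp [0.42528498 0.02342356 0.29606894]
```

The seat mid is at about (0.511,−0.018) with the valley at z≈0.2235, yaw about −11.2°, and the tip tops at about 0.242. First I'll line up 50 mm in front at a grip height of 0.262.

```bash
python3 -c "
from h import *
plan([.4618,-.0083,.4424],-11.2,5,1)"
```

```text
[[1, 0.22, 0.11, 0.17, 0.0, -0.01, -0.09], [1, 0.22, 0.12, 0.17, 0.0, -0.01, -0.08], [1, 0.21, 0.12, 0.17, 0.0, -0.01, -0.09], [1, 0.21, 0.11, 0.17, 0.01, -0.01, -0.08], [1, 0.22, 0.12, 0.17, 0.0, -0.01, -0.09]]
max 0.22 end [ 0.4618 -0.0082  0.4426]
```

Call:
play_rows:
  increments:
    - [1, 0.22, 0.11, 0.17, 0, -0.01, -0.09]
    - [1, 0.22, 0.12, 0.17, 0, -0.01, -0.08]
    - [1, 0.21, 0.12, 0.17, 0, -0.01, -0.09]
    - [1, 0.21, 0.11, 0.17, 0.01, -0.01, -0.08]
    - [1, 0.22, 0.12, 0.17, 0, -0.01, -0.09]
    - [1, 0, 0, 0, 0, 0, 0]
    - [1, 0, 0, 0, 0, 0, 0]
    - [1, 0, 0, 0, 0, 0, 0]

```text
time_s: 15.32
ee_pos: [0.4651, -0.0111, 0.4393]
tool_rot: [180.0, 0.1, -11.1]
force: [0.4, 0.0, -3.1]
finger_gap: 0.0114
```

```bash
python3 -c "
from h import *
s=bot.state();print(s['force'].round(2),s['tool_rot'].round(2),s['ee_pos'].round(4),s['finger_gap'])
f=grab('wrist');cv2.imwrite('pics/w15.png',f['img'][:,:,::-1])
f=grab('side');crop(f,'d15.png',310,140,160,120,5)
plan([.511,-.018,.4424],-11.2,4,1)
"
```

```text
[ 0.4   0.01 -3.13] [ 1.7998e+02  1.0000e-01 -1.1090e+01] [ 0.4651 -0.0111  0.4393] 0.011350847011668053
[[1, 0.29, -0.01, -0.02, 0.0, 0.0, 0.01], [1, 0.29, -0.01, -0.02, 0.0, 0.01, 0.0], [1, 0.29, -0.01, -0.02, 0.0, 0.0, 0.01], [1, 0.29, -0.02, -0.01, 0.0, 0.01, 0.0]]
max 0.29 end [ 0.511  -0.018   0.4422]
```

View pics/w15.png

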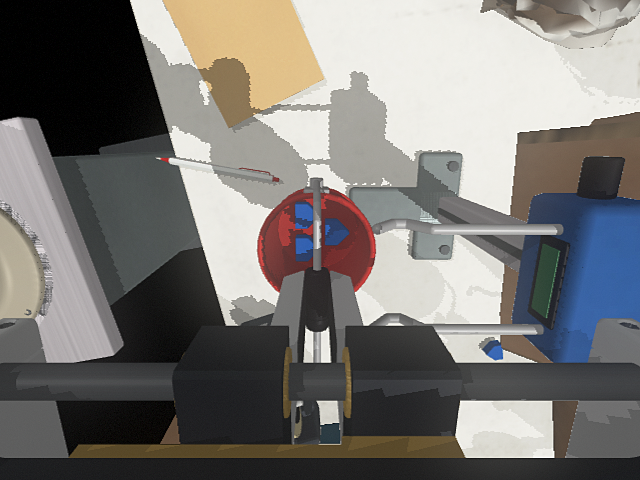

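View pics/d15.png

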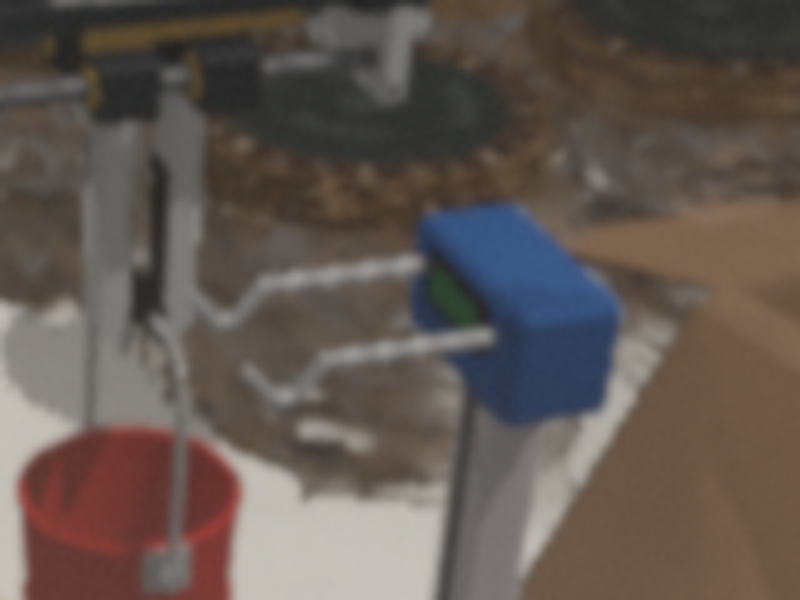

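```bash
python3 -c "
from h import *
f=grab('wrist');crop(f,'w16.png',360,200,200,150,4)
"
```

```text
(no output)
```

View pics/w16.png

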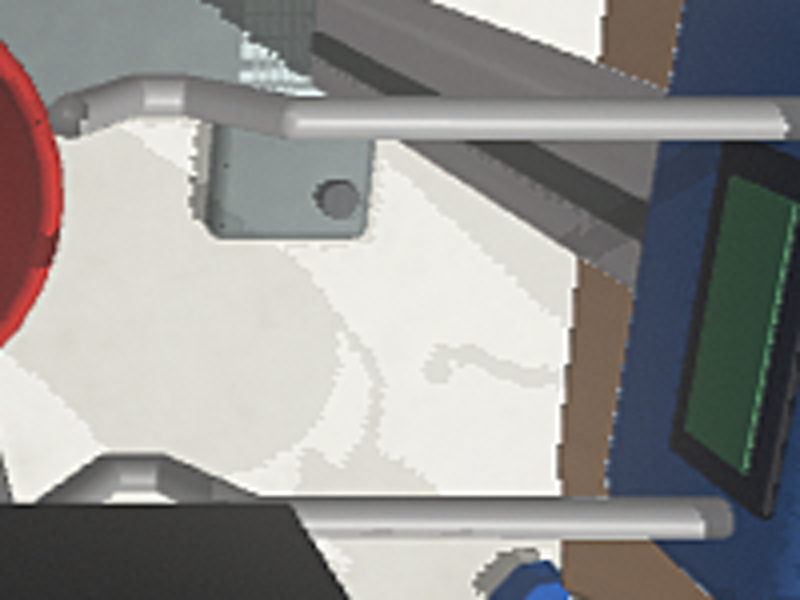

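```bash
python3 -c "
from h import *
w=grab('wrist')
T1=np.eye(4);T1[:3,:3]=R.from_euler('xyz',[179.95,-.27,-13.32],degrees=True).as_matrix();T1[:3,3]=[.4249,.024,.4765]
w1=dict(w);w1['E']=T1@np.array(w['tool_from_camera'])
A=(400.75,223.75);B=(394.25,318.75)
a,ea=tri((w,*A),(w1,450.5,244.25));b,eb=tri((w,*B),(w1,445.5,321.25))
print(a,ea,b,eb)
for z in (.220,.2235,.227):
  a=onz(w,*A,z);b=onz(w,*B,z);y=a-b;print(z,((a+b)/2).round(4),np.linalg.norm(y).round(4),np.degrees(np.arctan2(-y[0],y[1])).round(2))
"
```

```text
[0.51738216 0.01084958 0.22783303] [0.1, 0.1] [ 0.50581681 -0.04664927  0.22860041] [0.3, 0.3]
0.22 [ 0.513  -0.0215  0.22  ] 0.0618 -11.23
0.2235 [ 0.5124 -0.0201  0.2235] 0.0608 -11.23
0.227 [ 0.5118 -0.0186  0.227 ] 0.0597 -11.23
```

Mid (0.512,−0.019), yaw −11.2°. Moving in above the seats.

Call:
play_rows:
  increments:
    - [1, 0.15, 0, -0.05, 0, 0, 0]
    - [1, 0.25, 0, -0.02, 0, 0.01, 0.01]
    - [1, 0.28, 0, 0, 0, 0, 0]
    - [1, 0.28, -0.01, 0, 0, 0, 0]
    - [1, 0.2, 0, 0, 0, 0, 0]
    - [1, 0, 0, 0, 0, 0, 0]
    - [1, 0, 0, 0, 0, 0, 0]

```text
time_s: 16.4
ee_pos: [0.515, -0.0202, 0.4422]
tool_rot: [180.0, -0.0, -11.1]
force: [-0.1, -1.3, -3.2]
finger_gap: 0.0111
```

```bash
python3 -c "
from h import *
s=bot.state();print(s['force'].round(2),s['tool_rot'].round(2),s['ee_pos'].round(4),s['finger_gap'])
T=tool();print('grasp',T[:3,3]+T[:3,2]*.1804)
f=grab('side');crop(f,'d17.png',330,120,160,120,5)
f=grab('scene');crop(f,'s17.png',270,110,120,90,6)
f=grab('wrist');cv2.imwrite('pics/w17.png',f['img'][:,:,::-1])
plan([.512,-.019,.4424],-11.2,1,1)
"
```

```text
[-0.13 -1.27 -3.18] [ 1.7998e+02 -1.0000e-02 -1.1120e+01] [ 0.515  -0.0202  0.4422] 0.011142845437052188
grasp [ 0.51504512 -0.02030519  0.2618041 ]
[[1, -0.07, -0.02, 0.0, 0.0, 0.0, 0.02]]
max 0.07 end [ 0.5121 -0.0189  0.4423]
```

View pics/d17.png

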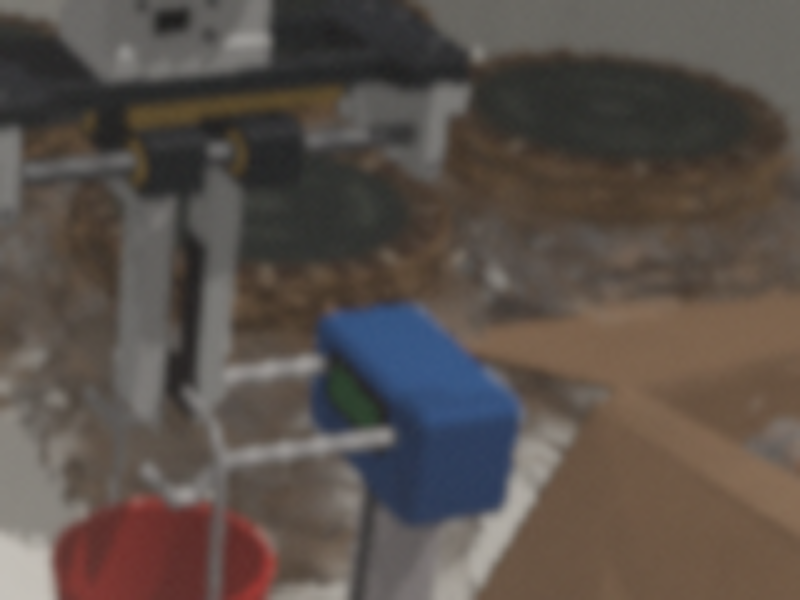

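View pics/s17.png

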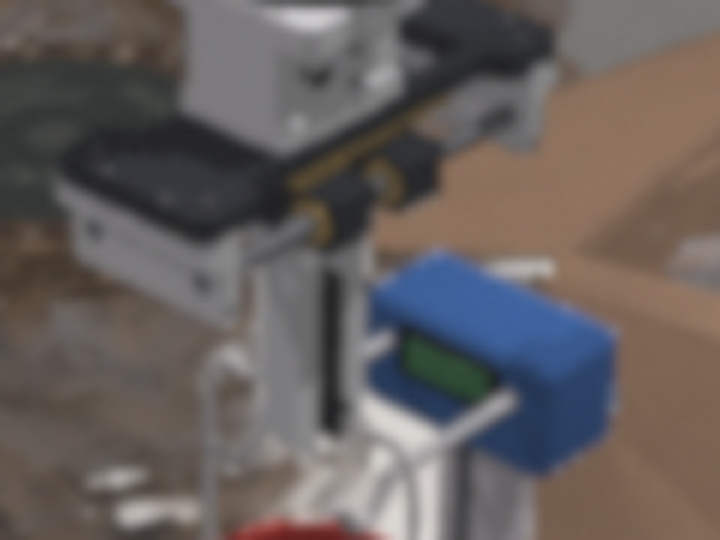

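View pics/w17.png

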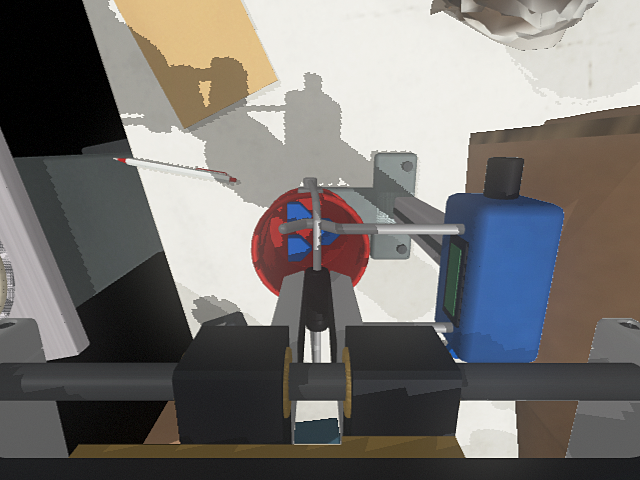

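The bar is over the hooks. I'll correct about 3 mm in −x and start down.

Call:
play_rows:
  increments:
    - [1, -0.07, -0.02, 0.05, 0, 0, 0.02]
    - [1, 0, 0, 0.1, 0, 0, 0]
    - [1, 0, 0, 0.1, 0, 0, 0]
    - [1, 0, 0, 0.1, 0, 0, 0]
    - [1, 0, 0, 0.05, 0, 0, 0]
    - [1, 0, 0, 0, 0, 0, 0]

```text
time_s: 17.3
ee_pos: [0.511, -0.0186, 0.4252]
tool_rot: [180.0, 0.0, -11.2]
force: [-0.6, -0.8, -3.5]
finger_gap: 0.0112
```

```bash
python3 -c "
from h import *
for i in range(2):
  s=bot.state();print(s['force'].round(2),s['tool_rot'].round(2),s['ee_pos'].round(4),s['finger_gap'])
  f=grab('side')
T=tool();print('grasp',T[:3,3]+T[:3,2]*.1804)
crop(f,'d18.png',330,150,120,90,6)
f=grab('wrist');crop(f,'w18.png',270,170,130,170,4)
plan([.512,-.019,.4424],-11.2,1,1)
"
```

```text
[-0.56 -0.8  -3.54] [ 1.7998e+02  1.0000e-02 -1.1220e+01] [ 0.511  -0.0186  0.4252] 0.011157134934605226
[-1.18 -0.37 -3.46] [179.98   0.   -11.22] [ 0.511  -0.0186  0.4253] 0.011066414579590964
grasp [ 0.51110956 -0.01864542  0.24506728]
[[1, 0.02, 0.01, -0.42, 0.0, -0.01, 0.0]]
max 0.42 end [ 0.5118 -0.0191  0.4423]
```

View pics/d18.png

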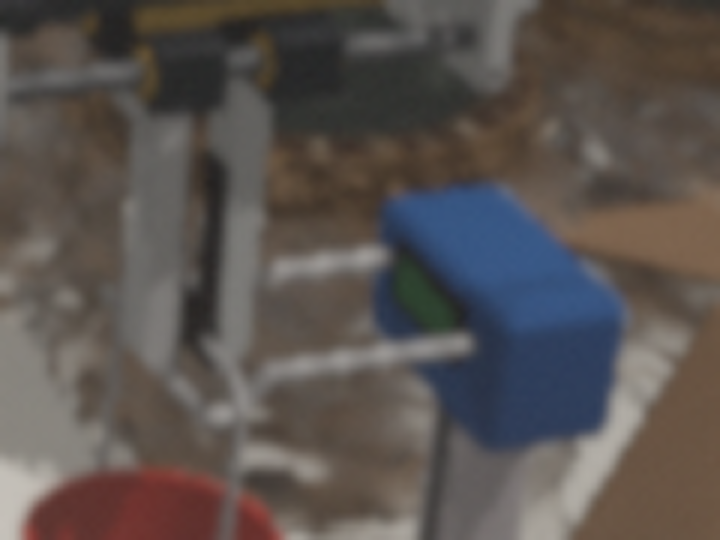

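View pics/w18.png

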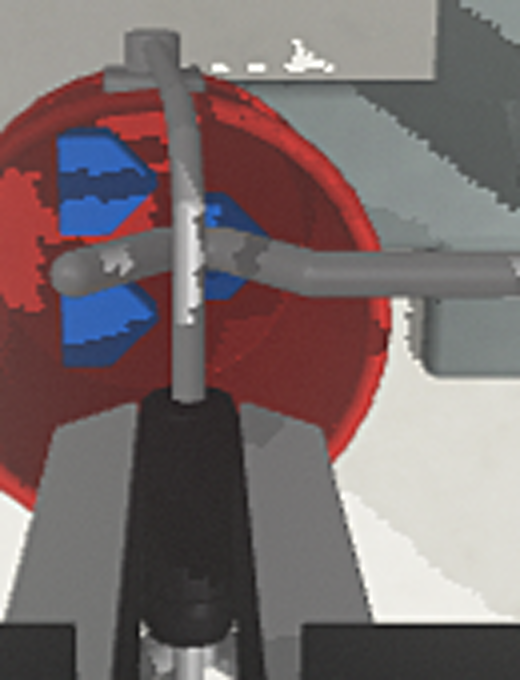

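The bar is right over the valley. I'll lower it in small steps and watch the force.

Call:
play_rows:
  increments:
    - [1, 0, 0, 0.07, 0, 0, 0]
    - [1, 0, 0, 0.07, 0, 0, 0]
    - [1, 0, 0, 0.05, 0, 0, 0]
    - [1, 0, 0, 0, 0, 0, 0]

```text
time_s: 17.95
ee_pos: [0.5113, -0.0186, 0.4176]
tool_rot: [180.0, -0.1, -11.2]
force: [0.2, -0.8, -4.4]
finger_gap: 0.011
```

```bash
cat > st.py <<'E'
from h import *
F=[]
for i in range(3):
  s=bot.state();F.append(s['force']); f=grab('side')
T=tool();print('F',np.mean(F,0).round(2),np.array(F)[:,2].round(1),'rot',s['tool_rot'].round(2),'grasp',(T[:3,3]+T[:3,2]*.1804).round(4),'t',s['time_s'])
E
python3 st.py
```

```text
F [-0.03 -0.39 -3.53] [-4.4 -2.4 -3.8] rot [ 1.7998e+02 -8.0000e-02 -1.1220e+01] grasp [ 0.5115 -0.0187  0.2375] t 18.05
```

Call:
play_rows:
  increments:
    - [1, 0, 0, 0.07, 0, 0, 0]
    - [1, 0, 0, 0.05, 0, 0, 0]
    - [1, 0, 0, 0, 0, 0, 0]

```text
time_s: 18.48
ee_pos: [0.5113, -0.0186, 0.4128]
tool_rot: [180.0, -0.1, -11.2]
force: [0.3, 0.0, -2.6]
finger_gap: 0.0107
```

```bash
python3 st.py
```

```text
F [ 0.15 -0.02 -3.69] [-2.6 -4.1 -4.3] rot [ 1.7998e+02 -1.2000e-01 -1.1220e+01] grasp [ 0.5117 -0.0188  0.2326] t 18.575
```

Call:
play_rows:
  increments:
    - [1, 0, 0, 0.06, 0, 0, 0]
    - [1, 0, 0, 0, 0, 0, 0]

```text
time_s: 18.88
ee_pos: [0.5114, -0.0186, 0.4107]
tool_rot: [180.0, -0.1, -11.2]
force: [0.8, 0.1, -3.2]
finger_gap: 0.0109
```

```bash
python3 st.py
```

```text
F [ 0.08  0.61 -3.17] [-3.2 -3.2 -3.2] rot [ 1.7998e+02 -1.5000e-01 -1.1210e+01] grasp [ 0.5118 -0.0187  0.2304] t 18.975
```

Call:
play_rows:
  increments:
    - [1, 0, 0, 0.06, 0, -0.02, 0]
    - [1, 0, 0, 0, 0, 0, 0]

```text
time_s: 19.27
ee_pos: [0.5115, -0.0186, 0.4091]
tool_rot: [180.0, -0.1, -11.2]
force: [-1.2, -0.0, -0.8]
finger_gap: 0.0111
```

```bash
python3 st.py; python3 -c "
from h import *
f=grab('side');crop(f,'d19.png',330,150,120,90,6)
f=grab('wrist');crop(f,'w19.png',270,170,130,170,4)"
```

```text
F [-0.91 -0.31 -0.18] [-0.8 -0.2  0.4] rot [ 1.7998e+02 -1.3000e-01 -1.1220e+01] grasp [ 0.5119 -0.0188  0.2287] t 19.375
```

View pics/d19.png

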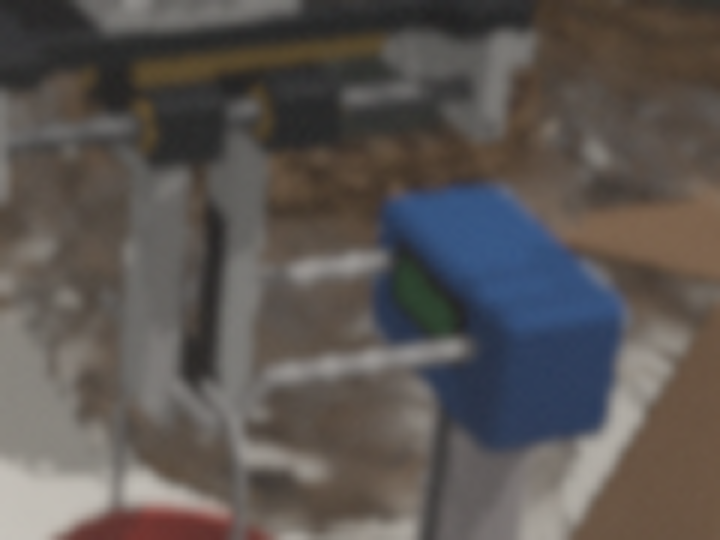

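View pics/w19.png

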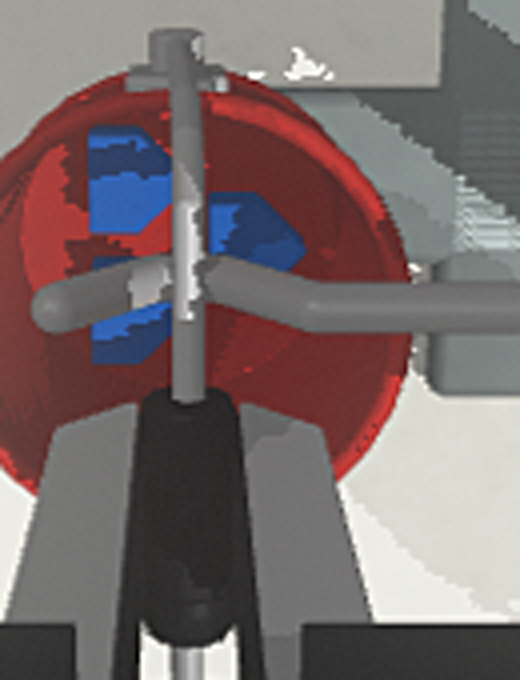

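The vertical reading went from −3.5 N to about 0, so the hooks carry the pail. A short hold to confirm.

Call:
play_rows:
  increments:
    - [1, -0.01, 0, 0.02, 0, 0, 0]
    - [1, 0, 0, 0, 0, 0, 0]
    - [1, 0, 0, 0, 0, 0, 0]
    - [1, 0, 0, 0, 0, 0, 0]

```text
time_s: 20.02
ee_pos: [0.5113, -0.0186, 0.4087]
tool_rot: [180.0, -0.2, -11.2]
force: [-0.5, -0.1, -0.1]
finger_gap: 0.0108
```

```bash
python3 st.py; python3 st.py
```

```text
F [-0.17 -0.57  0.89] [-0.1  1.2  1.6] rot [179.98  -0.2  -11.22] grasp [ 0.5119 -0.0188  0.2283] t 20.125
F [-0.75  0.2   0.71] [0.9 0.4 0.8] rot [179.98  -0.2  -11.21] grasp [ 0.5119 -0.0188  0.2283] t 20.275
```

The hooks carry the full weight, with the tool pressing down about 0.7 N. Opening.

Call:
play_rows:
  increments:
    - [0.9, 0, 0, 0, 0, 0, 0]
    - [0.82, 0, 0, 0, 0, 0, 0]
    - [0.75, 0, 0, 0, 0, 0, 0]
    - [0.68, 0, 0, 0, 0, 0, 0]
    - [0.6, 0, 0, 0, 0, 0, 0]
    - [0.6, 0, 0, 0, 0, 0, 0]

```text
time_s: 21.08
ee_pos: [0.5116, -0.0187, 0.4085]
tool_rot: [180.0, -0.2, -11.2]
force: [-1.5, -0.5, -0.3]
finger_gap: 0.0377
```

```bash
python3 st.py; python3 -c "
from h import *
f=grab('wrist');cv2.imwrite('pics/w20.png',f['img'][:,:,::-1])
f=grab('side');crop(f,'d20.png',320,140,130,130,5)"
```

```text
F [-0.46 -0.43 -0.26] [-0.3 -0.6  0.2] rot [179.99  -0.24 -11.22] grasp [ 0.5123 -0.0188  0.2281] t 21.175
```

View pics/w20.png

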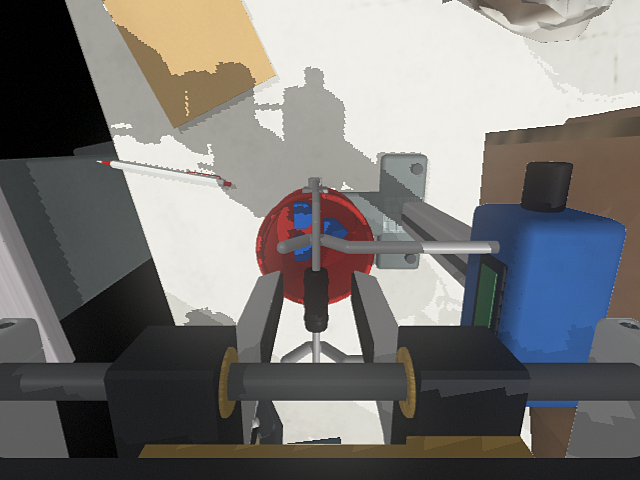

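View pics/d20.png

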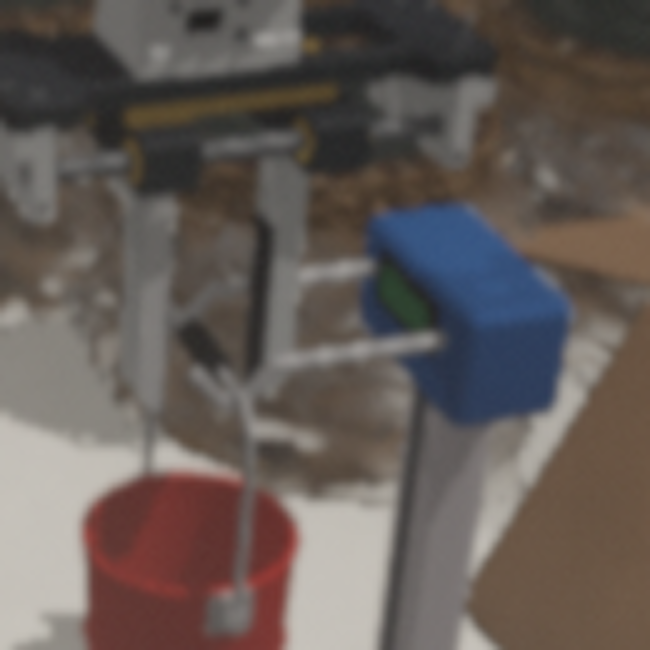

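The fingers are clear on both sides and the pail hangs in the V seats, with all the pieces visible. I'll retreat straight up.

Call:
play_rows:
  increments:
    - [0.6, 0, 0, -0.2, 0, 0, 0]
    - [0.6, 0, 0, -0.5, 0, 0, 0]
    - [0.6, 0, 0, -0.8, 0, 0, 0]
    - [0.6, 0, 0, -0.8, 0, 0, 0]
    - [0.6, 0, 0, -0.8, 0, 0, 0]
    - [0.6, 0, 0, -0.5, 0, 0, 0]
    - [0.6, 0, 0, 0, 0, 0, 0]
    - [0.6, 0, 0, 0, 0, 0, 0]
    - [0.6, 0, 0, 0, 0, 0, 0]
    - [0.6, 0, 0, 0, 0, 0, 0]

```text
time_s: 22.58
ee_pos: [0.5102, -0.0184, 0.5578]
tool_rot: [180.0, -0.2, -11.2]
force: [-0.3, -0.2, -0.1]
finger_gap: 0.0376
```

```bash
python3 st.py; python3 -c "
from h import *
f=grab('wrist');cv2.imwrite('pics/w21.png',f['img'][:,:,::-1])
f=grab('side');cv2.imwrite('pics/d21b.png',f['img'][:,:,::-1]);crop(f,'d21.png',320,140,130,130,5)"
```

```text
F [ 0.07  0.02 -0.42] [-0.1 -1.  -0.1] rot [179.99  -0.18 -11.22] grasp [ 0.5109 -0.0185  0.3777] t 22.675
```

View pics/w21.png

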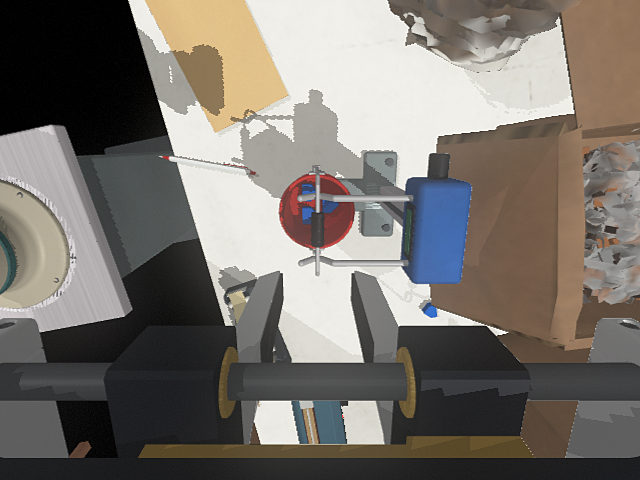

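View pics/d21.png

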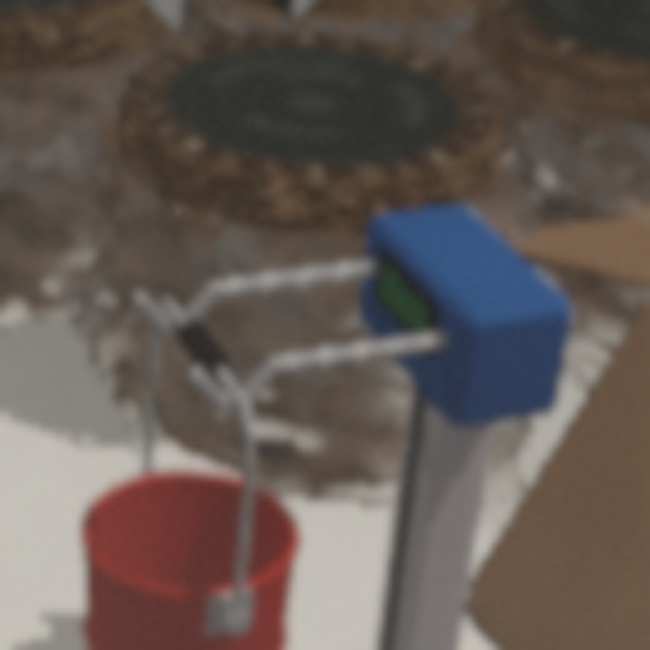

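View pics/d21b.png

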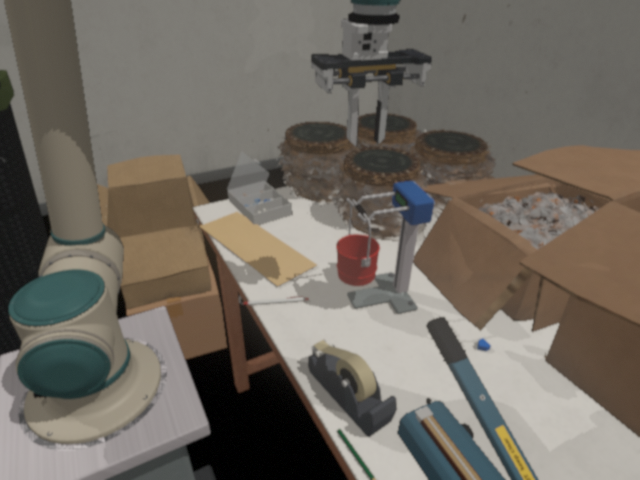

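The pail hangs still and level. The grip is at (318,228), midway between the hooks at rows 198 and 263. The dispenser and pencil haven't moved, and the arm is clear. Handing in.

```bash
python3 -c "
from station import bot
print(bot.sign_off())"
```

```text
the job is handed in; nothing more can be done
None
```

The pail is hanging on the scale by its bail, and I handed the job in at about 23 s of the 67 s allowed; no verdict was reported.

**What I did:** I gripped the black grip, swung the bail upright with the pail on the table and lifted it. I then brought the bar in over the hook tips and lowered it in steps of about 2 mm. The vertical force went from about −3.5 N to about +0.8 N, so the hooks held the whole weight, before I opened the fingers and moved straight up.

**Last checks:**
- **Pail:** it hangs still and level in both V seats, with the grip centred between the hooks.
- **Pieces:** all three were visible in the pail after it was lowered; the last picture, from higher up, shows blue inside but is too small to count them.
- **Other objects:** the tape dispenser and the pencil look unmoved.
- **Arm:** it is clear of everything, with no significant force on the tool.

**What went less well:**
- **Bail swing:** my hinge estimate was about 2 mm too low, so I pushed along the bail with about 8 N partway up. That was corrected.
- **Pail moved:** it slid about 13 mm on the table during the swing, within the 50 mm allowed, and it stayed upright in every picture I took.
- **Upright check:** once the bail was upright the tool already carried about 2–3 N. I tried to lower it so the pail stood fully on the table, but such small steps hardly moved the arm down. I judged from the grip height and the pictures that the pail was at most about 2 mm off the table.

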